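# Hang the rinse baskets on the pivoting drip bar, keeping it balanced

## Task

Hang the four baskets of rinsed stones on the drip bar to drain, one in each of its four seats between the blue collars. Balance left against right as you go, so that the pivoting bar never tips down onto a stop, and leave it level with the baskets hanging still. Keep the baskets upright and leave the other things on the bench where they are.

Things in the scene. Friction and masses are not known exactly. Their poses are not given: they have to be found in the camera images.
- basket_a: Lidded wire rinse basket with red-brown stones, 56 x 56 mm, 60 mm high to its flat lid, 160 mm in all, 260 g (all four alike to 5 %), upright on the bench. Origin: centre of its underside, z up. On the lid stands a steel hook, open to the basket's +x side, and on it a blue grip block. A black lid clasp marks the +x side, a white label on the block the -x side.
- basket_a_hook (a point): In the hook, 108 mm above the underside: where the bar's axis lies when hung. Basket's axes. The hook is a strap 14 mm wide (y), 4 mm thick: leg at x = -19 to -15 mm from the lid up, inverted-V roof over the centre (inside top at height 115 mm), tip at x = 15 to 19 mm ending at height 96 mm. The bar enters sideways from +x through the 36 mm gap between lid and tip, then the basket is lowered.
- basket_a_grip (a point): Where to pinch: in the blue plastic grip block, 143 mm above the underside. The block is 12 mm (basket's x) by 26 mm (y), from height 118 to 160 mm; pinch it across its 12 mm, from above. Basket's axes.
- basket_b: Lidded wire rinse basket with green stones, 56 x 56 mm, 60 mm high to its flat lid, 160 mm in all, 260 g (all four alike to 5 %), upright on the bench. Origin: centre of its underside, z up. On the lid stands a steel hook, open to the basket's +x side, and on it a blue grip block. A black lid clasp marks the +x side, a white label on the block the -x side.
- basket_b_hook (a point): In the hook, 108 mm above the underside: where the bar's axis lies when hung. Basket's axes. The hook is a strap 14 mm wide (y), 4 mm thick: leg at x = -19 to -15 mm from the lid up, inverted-V roof over the centre (inside top at height 115 mm), tip at x = 15 to 19 mm ending at height 96 mm. The bar enters sideways from +x through the 36 mm gap between lid and tip, then the basket is lowered.
- basket_b_grip (a point): Where to pinch: in the blue plastic grip block, 143 mm above the underside. The block is 12 mm (basket's x) by 26 mm (y), from height 118 to 160 mm; pinch it across its 12 mm, from above. Basket's axes.
- basket_c: Lidded wire rinse basket with violet stones, 56 x 56 mm, 60 mm high to its flat lid, 160 mm in all, 260 g (all four alike to 5 %), upright on the bench. Origin: centre of its underside, z up. On the lid stands a steel hook, open to the basket's +x side, and on it a blue grip block. A black lid clasp marks the +x side, a white label on the block the -x side.
- basket_c_hook (a point): In the hook, 108 mm above the underside: where the bar's axis lies when hung. Basket's axes. The hook is a strap 14 mm wide (y), 4 mm thick: leg at x = -19 to -15 mm from the lid up, inverted-V roof over the centre (inside top at height 115 mm), tip at x = 15 to 19 mm ending at height 96 mm. The bar enters sideways from +x through the 36 mm gap between lid and tip, then the basket is lowered.
- basket_c_grip (a point): Where to pinch: in the blue plastic grip block, 143 mm above the underside. The block is 12 mm (basket's x) by 26 mm (y), from height 118 to 160 mm; pinch it across its 12 mm, from above. Basket's axes.
- basket_d: Lidded wire rinse basket with blue stones, 56 x 56 mm, 60 mm high to its flat lid, 160 mm in all, 260 g (all four alike to 5 %), upright on the bench. Origin: centre of its underside, z up. On the lid stands a steel hook, open to the basket's +x side, and on it a blue grip block. A black lid clasp marks the +x side, a white label on the block the -x side.
- basket_d_hook (a point): In the hook, 108 mm above the underside: where the bar's axis lies when hung. Basket's axes. The hook is a strap 14 mm wide (y), 4 mm thick: leg at x = -19 to -15 mm from the lid up, inverted-V roof over the centre (inside top at height 115 mm), tip at x = 15 to 19 mm ending at height 96 mm. The bar enters sideways from +x through the 36 mm gap between lid and tip, then the basket is lowered.
- basket_d_grip (a point): Where to pinch: in the blue plastic grip block, 143 mm above the underside. The block is 12 mm (basket's x) by 26 mm (y), from height 118 to 160 mm; pinch it across its 12 mm, from above. Basket's axes.
- drip_bar (a joint): Tilt of the drip bar, rad; 0 = level, positive = left (+y) end up. Rod 12 mm thick, 424 mm long, on a rubber-bushed middle pivot (2.4 N m/rad, damped, springs to level). One basket sinks it 0.18 rad on an outer seat (that seat drops 32 mm), 0.10 rad on an inner seat (10 mm); two on one side with none opposite drop it on its stop at 0.26 rad.
- seat_left_outer (a point): Hanging seat on the axis of the drip bar, 175 mm to the left (+y) of the pivot, between two blue collars (24 mm diameter, 28 mm clear between them). Turns with the bar: y along the bar, x level and away from the robot, z up when level.
- seat_left_inner (a point): Hanging seat on the axis of the drip bar, 100 mm to the left (+y) of the pivot, between two blue collars (24 mm diameter, 28 mm clear between them). Turns with the bar: y along the bar, x level and away from the robot, z up when level.
- seat_right_inner (a point): Hanging seat on the axis of the drip bar, 100 mm to the right (-y) of the pivot, between two blue collars (24 mm diameter, 28 mm clear between them). Turns with the bar: y along the bar, x level and away from the robot, z up when level.
- seat_right_outer (a point): Hanging seat on the axis of the drip bar, 175 mm to the right (-y) of the pivot, between two blue collars (24 mm diameter, 28 mm clear between them). Turns with the bar: y along the bar, x level and away from the robot, z up when level.
- stand: Fixed drip station: steel drip tray 150 x 420 mm, 18 mm high, with an upright post (22 x 30 mm, 240 mm high, 31 to 53 mm behind the bar's axis) that carries the bar's pivot 200 mm above the bench, and two rubber stops. Origin: under the tray's centre, straight below the pivot; y along the bar, x away from the robot. On the robot's side the 100 mm before the bar are free.
- polish_jar: Amber jar, yellow lid, 62 mm diameter, 88 mm high, standing loose among the baskets; to be left alone. Origin: centre of its underside.
- wax_tin: Tin with a green band, 68 mm diameter, 58 mm high, standing loose among the baskets; to be left alone. Origin: centre of its underside.
- squeeze_bottle: White bottle, red cap, 56 mm diameter, 112 mm high, standing loose among the baskets; to be left alone. Origin: centre of its underside.
- polishing_wheel: Orange polishing wheel lying flat, 80 mm diameter, 42 mm high, standing loose among the baskets; to be left alone. Origin: centre of its underside.

How it is judged:
By the outcome, as a careful person would: the job done as asked, in the order asked, and still so for the second after the job is handed in, with the robot touching nothing.
It also fails if it takes over 72 s, if anything falls off the work surface, if the arm or the gripper's body presses on something with over 40 N, if the wrist force passes 120 N, or if a joint passes its speed limit or range.

## Robot

A 6-joint arm with a two-finger parallel gripper is mounted at the origin on the work surface. World frame = base frame: x ahead of the robot, y to its left, z up, the work surface at z = 0. Lengths are in m, angles in degrees, forces in N, time in s.
With the tool pointing down it reaches from about 0.4 to 0.825 m from the base axis. Payload 7 kg.
Tool frame: the origin (TCP) lies on the front face of the gripper's body, between the roots of the fingers; the fingertips stand 66 mm ahead of it and the grasp point (between the pads) lies 47 mm ahead of it; z points along the fingers, y is the line along which they close (so a half turn about z gives the same grasp; the last joint's range is limited). The gripper opens to 88 mm and grips with 3 to 60 N. Pads are 19 mm wide; open, the fingers measure 130 mm over their backs; the gripper's body (78 mm by 193 mm) begins 47 mm behind the grasp point.
Start: joints at [-56.488, 20.546, 0.682, 0, -70.136, -16.507], TCP at [0.197, -0.645, 0.292] pointing down, gripper open.
Joint ranges: [-176.03, 176.03], [-82.01, 121.73], [-58.28, 71.71], [-173.87, 95.51], [-174.79, -0.11], [-173.66, 173.66]. Speed limits (degrees/s): [136.94, 136.94, 172.46, 180, 180, 180].

## Interface

Orientations are given as [roll, pitch, yaw] about the fixed x, y, z axes, in that order (R = Rz(yaw) Ry(pitch) Rx(roll)).
In Python, from plant import ctrl gives the robot as it stands.
- The arm moves only by the tool send_rows, never from a script. Its argument "deltas" is a list of rows, each a list of 2 entries, a list of its own where there are three numbers: the shift along the tool's x, y, z each as a share of 800 mm, from -1 to 1, then the turn about the tool's z as a share of 90 degrees, from -1 to 1. A call has exactly 5 rows; each row is the pose to reach, as a shift and turn from the pose commanded when the call began, along the tool's axes at that moment; what a row does not reach only later rows make up. A row lasts 1/12 s, in which the tool goes at most 41.7 mm and 7.16 degrees, less where a joint would pass 70% of its speed; a pose out of reach is approached as far as the arm can. A call with a number of a shift or a turn outside -1 to 1 is refused whole. A call with a gripper value outside its range is refused whole. "gripper" is the opening, from 0 (shut) to 1 (fully open), set as the call begins (left out, the last holds). The fingers move at their own pace and stop on an object; the grip force is fixed at half the most. Time passes only in rows, so rows that repeat a pose let the fingers close, or fill a call up. It gives the time, the measured TCP pose, the force, the opening and the grip force at its end, in the units of the state.
- ctrl.get_obs(): the state, without advancing time (a new reading comes with each control period).
- ctrl.snapshot(name): name is "scene" or "top" or "wrist"; returns a dict with "color" (384x512x3 uint8, red, green, blue), "vertical_fov" (degrees; the focal length in pixels is half the picture's height over the tangent of half this angle, whatever the lens; pixels are square), "cx", "cy" (the principal point, pixels), "k1" (the pictures are not rectified: a ray, as slopes to the right and down, at radius r is drawn at 1 + k1 r^2 times it, then the intrinsics apply), "rvec" (rotation vector, rad) and "tvec" (3), from world to camera coordinates, as OpenCV has them. Camera axes: x right, y down, z forward; pixel columns grow to the right and rows downward; lengths in m; the calibration is good to about 2 mm. A picture is of the moment at which its call begins. There is no depth.
- ctrl.close_job(): hands the job in; it is judged then, once.
Trained networks look in a picture, given as the dict that the camera call returned (one of the last four; its "shot" number tells which), for a name from the list of things; names that differ only in an ending like _2 or _b are one class to them, and where a whole thing is asked for, a point or a joint stands for the part that bears it (a point fixed in the world has none). Each returns a list of dicts, best first, with "conf" (0 to 1); they miss things now and then, are a little off and sometimes report something else, mostly with a low value. They report only what shows in the picture. A call takes as long as a camera call.
- ctrl.boxes_of(picture, thing): "xy" ([column, row] as shares, 0 to 1, of the picture: columns of its width, rows of its height, amid what is visible of it).
- ctrl.cut_out(picture, thing): "pixels" (384x512 bool, what is visible of it) and "xy" ([column, row] as shares, 0 to 1, of the picture: columns of its width, rows of its height, amid what is visible of it).
The state is a dict: "clock": time; "joint_pos": joint angles; "qvel": joint speeds; "tau": joint torques, N m; "tool_pos": TCP position; "orientation": TCP orientation; "force": force on the tool from outside, world axes, zero at the start; "moment": the same for the moment, N m; "opening": finger opening in m; "gripper_force": force on a finger pad.
Only numpy, scipy, OpenCV 4.12 (cv2) and the standard library are available. Lean on these libraries where they do the work, as an engineer would, in place of code of your own. Each camera call takes 0.05 s, during which the arm holds its last target. There are 200 camera calls.

## Working session

There is one attempt and no reset: what is moved stays moved. The work goes in short steps, Python scripts to look and compute and a tool call to move; the robot and the scene stay as the last step left them, time stands still between calls to the robot, and variables do not carry over. Pictures are saved under pics/ and viewed, at most 10 in all, crops included, and the job is handed in when it is done.

Besides the shell and the picture viewer there is one more tool, called after "Call:" by a JSON object that holds its "method" and its "body", one argument or row to a line. send_rows: Moves the arm, as the interface text tells. Shift numbers are shares of 800 mm and turn numbers shares of 90 degrees, none past 1 either way. Its arguments: {"type":"object","properties":{"deltas":{"type":"array","items":{"type":"array"}},"gripper":{"type":"number"}},"required":["deltas"]}

```bash
ls; mkdir -p pics; python3 - <<'E'
from plant import ctrl
import cv2
print(ctrl.get_obs())
for n in ["scene","top"]:
    p=ctrl.snapshot(n)
    cv2.imwrite(f"pics/{n}0.png",p["color"][:,:,::-1])
    print({k:v for k,v in p.items() if k!="color"})
    for t in ["basket_a","basket_a_grip","basket_a_hook","polish_jar","wax_tin","squeeze_bottle","polishing_wheel","stand","drip_bar"]:
        print(t,[(round(d["conf"],2),round(d["xy"][0]*512),round(d["xy"][1]*384)) for d in ctrl.boxes_of(p,t)])
E
```

```text
pics
{'clock': 0.0, 'joint_pos': array([-5.64870219e+01,  2.05919655e+01,  6.35844308e-01, -2.06073436e-02,
       -7.01352426e+01, -1.65058695e+01]), 'qvel': array([-0.00927913, -0.01208925,  0.0235183 , -0.02805262, -0.09161153,
       -0.04090601]), 'tau': array([ 1.10818610e-04, -5.82724214e+01,  2.93062305e+01,  6.99745148e+00,
        7.05741797e-03, -1.54878280e-04]), 'tool_pos': array([ 0.19730438, -0.64514088,  0.2912308 ]), 'orientation': array([ 1.79906897e+02, -7.38626782e-03, -1.62999903e+02]), 'force': array([ 0.2430711 ,  0.0992868 , -0.34817632]), 'moment': array([-0.03702815, -0.03833459,  0.048963  ]), 'gripper_force': 0.0, 'opening': 0.08783085817916332}
{'vertical_fov': 45.26468916092205, 'cx': 253.44452613870862, 'cy': 187.3245990323083, 'k1': -0.039232217903901266, 'rvec': array([ 0.75890074,  2.46730054, -1.23333528]), 'tvec': array([ 0.41449527, -0.0514231 ,  1.82640987]), 'shot': 1}
basket_a [(0.89, 273, 218), (0.88, 346, 241), (0.88, 245, 174), (0.75, 259, 196)]
basket_a_grip [(0.58, 257, 195), (0.19, 355, 287)]
basket_a_hook [(0.73, 357, 286), (0.6, 260, 19
[... 172 characters left out ...]
hing_wheel [(0.56, 240, 160)]
stand [(0.72, 215, 231)]
drip_bar [(0.63, 221, 195)]
{'vertical_fov': 54.60540268367725, 'cx': 257.52410656270973, 'cy': 188.95400235520228, 'k1': -0.012835061132986157, 'rvec': array([ 2.11517508, -2.14501083,  0.19547651]), 'tvec': array([-0.01028681,  0.55297159,  1.01707524]), 'shot': 2}
basket_a [(0.88, 319, 242), (0.83, 276, 230), (0.81, 230, 219), (0.64, 152, 262)]
basket_a_grip [(0.6, 273, 229), (0.41, 229, 218)]
basket_a_hook [(0.82, 271, 227)]
polish_jar [(0.71, 356, 257), (0.61, 98, 224)]
wax_tin [(0.61, 392, 212), (0.4, 274, 229)]
squeeze_bottle [(0.93, 188, 245)]
polishing_wheel [(0.97, 357, 258)]
stand [(0.81, 249, 162)]
drip_bar [(0.98, 250, 144)]
```

```bash
python3 - <<'E'
import cv2
a=cv2.imread("pics/top0.png");cv2.imwrite("pics/t1.png",cv2.resize(a[100:310,60:430],None,fx=2.16,fy=2.16,interpolation=cv2.INTER_CUBIC))
a=cv2.imread("pics/scene0.png");cv2.imwrite("pics/s1.png",cv2.resize(a[110:330,130:410],None,fx=2.7,fy=2.7,interpolation=cv2.INTER_CUBIC))
E
```

```text
(no output)
```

View pics/t1.png

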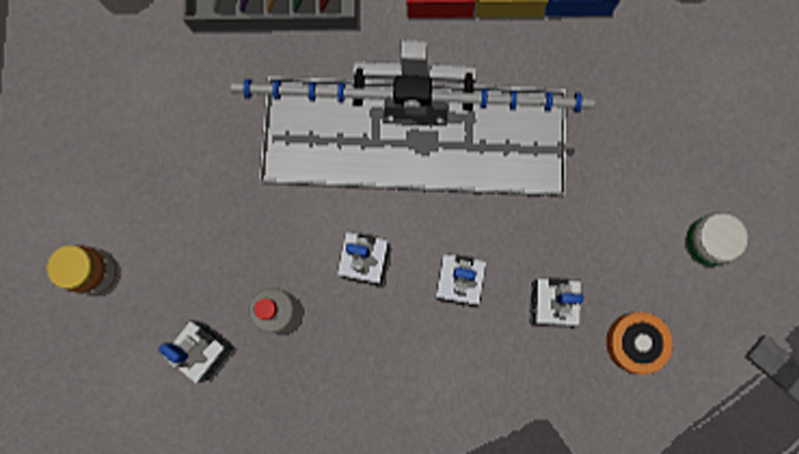

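View pics/s1.png

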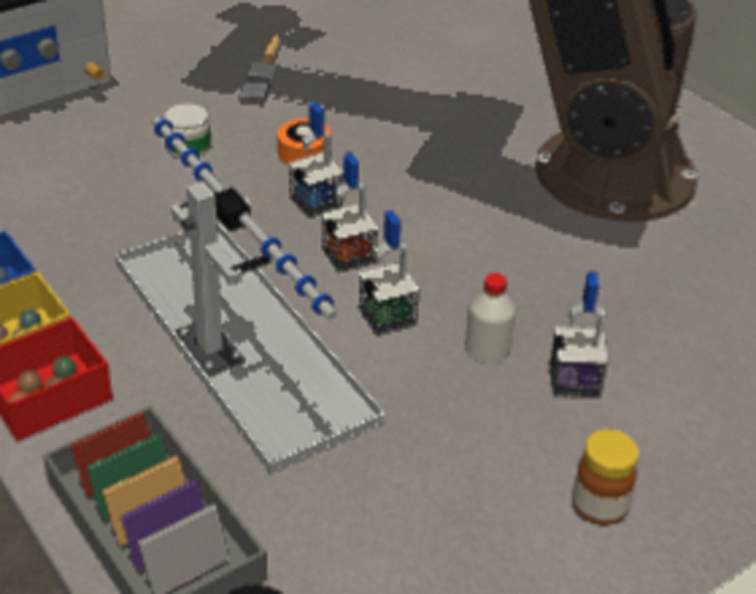

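```bash
cat > h.py <<'E'
import numpy as np, cv2
def K(p):
    f=p["color"].shape[0]/2/np.tan(np.radians(p["vertical_fov"]/2))
    return np.array([[f,0,p["cx"]],[0,f,p["cy"]],[0,0,1.]])
def dist(p): return np.array([p["k1"],0,0,0.])
def proj(p,X):
    return cv2.projectPoints(np.asarray(X,float).reshape(-1,3),p["rvec"],p["tvec"],K(p),dist(p))[0].reshape(-1,2)
def unproj(p,uv,z):
    n=cv2.undistortPoints(np.asarray(uv,float).reshape(-1,1,2),K(p),dist(p)).reshape(-1,2)
    R=cv2.Rodrigues(p["rvec"])[0]; c=-R.T@p["tvec"]
    d=np.c_[n,np.ones(len(n))]@R
    return c+d*((z-c[2])/d[:,2])[:,None]
def blue(p):
    h=cv2.cvtColor(p["color"],cv2.COLOR_RGB2HSV).astype(int)
    return ((h[...,0]>100)&(h[...,0]<125)&(h[...,1]>150)&(h[...,2]>60)).astype(np.uint8)
def blobs(m,mn=4):
    n,l,s,c=cv2.connectedComponentsWithStats(m)
    return [(s[i,4],c[i]) for i in range(1,n) if s[i,4]>=mn]
def ortho(p,z,cx,cy,w,s):  # +x up, +y left; s m/px
    g=np.arange(w)-w/2+.5
    X=np.stack(np.broadcast_arrays(cx-g[:,None]*s,cy-g[None]*s,z),-1)
    m=proj(p,X).reshape(w,w,2).astype(np.float32)
    return cv2.remap(p["color"],m[...,0],m[...,1],cv2.INTER_CUBIC)
E
python3 - <<'E'
from plant import ctrl
from h import *
import pickle
T=ctrl.snapshot("top");S=ctrl.snapshot("scene")
pickle.dump((T,S),open("p0.pkl","wb"))
for a,c in blobs(blue(T)): print("top",a,c.round(1),unproj(T,c,.2)[0][:2].round(4),unproj(T,c,.15)[0][:2].round(4))
for a,c in blobs(blue(S)): print("sc",a,c.round(1))
for t in ["polish_jar","wax_tin","squeeze_bottle","polishing_wheel"]:
    d=ctrl.boxes_of(T,t); 
    if d: print(t,unproj(T,np.array(d[0]["xy"])*[512,384],.06)[0])
tiles=[]
for c in [(155,262),(230,219),(276,230),(319,242)]:
    x,y=unproj(T,c,.06)[0][:2]; print(c,x,y)
    tiles.append(ortho(T,.06,x,y,150,.0008))
im=np.hstack(tiles)
cv2.imwrite("pics/o.png",cv2.resize(im,(800,200),interpolation=cv2.INTER_CUBIC)[:,:,::-1])
E
```

```text
top 119 [398.9  57.8] [ 0.8718 -0.3948] [ 0.9001 -0.4161]
top 549 [328.4  84.4] [ 0.7986 -0.2048] [ 0.8227 -0.2155]
top 42 [480.  148.1] [ 0.6227 -0.5799] [ 0.6371 -0.6115]
top 17 [173.6 140.3] [0.6529 0.1922] [0.669  0.2036]
top 19 [187.4 141.1] [0.6503 0.1574] [0.6663 0.1668]
top 16 [203.5 141.5] [0.6487 0.1169] [0.6646 0.1241]
top 18 [217.4 141.8] [0.6474 0.082 ] [0.6631 0.0872]
top 16 [283.5 144.5] [ 0.6382 -0.084 ] [ 0.6535 -0.088 ]
top 16 [297.5 145.5] [ 0.6351 -0.1191] [ 0.6502 -0.1251]
top 22 [313.9 146.2] [ 0.6327 -0.1603] [ 0.6477 -0.1685]
top 17 [327.5 146.8] [ 0.6309 -0.1943] [ 0.6457 -0.2044]
top 36 [224.6 215.1] [0.4622 0.0635] [0.4677 0.0677]
top 39 [274.7 226.3] [ 0.4335 -0.0572] [ 0.4374 -0.0597]
top 38 [324.1 237.8] [ 0.4042 -0.1752] [ 0.4065 -0.1843]
top 42 [138.2 263.1] [0.3507 0.2685] [0.35   0.2841]
sc 181 [139.2 128. ]
sc 40 [246.6 153.4]
sc 60 [ 97.2 155.5]
sc 6 [188.7 156.2]
sc 12 [193.3 161.6]
sc 9 [199.  167.1]
sc 43 [259.5 172.4]
sc 9 [203.3 172.4]
sc 50 [274.8 194. ]
sc 554 [118.3 208.8]
sc 17 [228.8 200.6]
sc 14 [234.8 206.4]
sc 45 [348.4 217.3]
sc 15 [241.9 214.3]
sc 15 [247.9 221.2]
sc 2231 [436.9 368.9]
polish_jar [0.45436659 0.42509135 0.06      ]
wax_tin [ 0.47833551 -0.38026673  0.06      ]
squeeze_bottle [0.40111258 0.17848065 0.06      ]
polishing_wheel [ 0.35492218 -0.28191407  0.06      ]
(155, 262) 0.3511502972845385 0.26614755457146266
(230, 219) 0.466524879412168 0.06025149024307652
(276, 230) 0.4340551853342437 -0.06774482076152973
(319, 242) 0.3992110041473618 -0.1861500781186104
```

View pics/o.png

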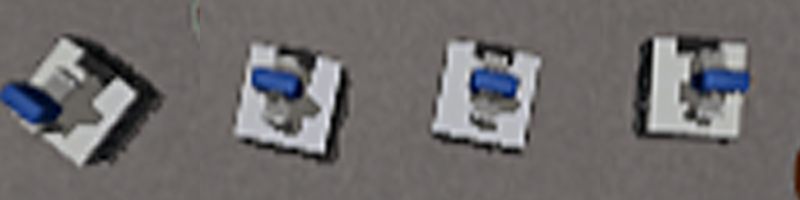

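```bash
cat > fit.py <<'E'
from h import *
import pickle
from scipy.optimize import minimize, least_squares
T,S=pickle.load(open("p0.pkl","rb"))
def soft(p): return cv2.GaussianBlur(blue(p).astype(np.float32),(0,0),.7)
BT,BS=soft(T),soft(S)
hsv=cv2.cvtColor(T["color"],cv2.COLOR_RGB2HSV).astype(float)
W=((hsv[...,2]>150)&(hsv[...,1]<50)).astype(np.float32); W=cv2.GaussianBlur(W,(0,0),.7)
def box(x0,x1,y0,y1,z0,z1): return np.array([[x,y,z] for x in(x0,x1) for y in(y0,y1) for z in(z0,z1)])
BLK=box(-.006,.006,-.013,.013,.118,.160); LID=box(-.028,.028,-.028,.028,.06,.06)
def mask(p,pts):
    h=cv2.convexHull(proj(p,pts).astype(np.float32)).reshape(-1,2)
    m=np.zeros((384,512),np.uint8)
    cv2.fillPoly(m,[np.round((h)*16).astype(int)],255,cv2.LINE_AA,4)
    return cv2.GaussianBlur(m.astype(np.float32)/255,(0,0),.7)
def iou(a,b,c):
    r=slice(int(c[1])-30,int(c[1])+30),slice(int(c[0])-30,int(c[0])+30)
    a,b=a[r],b[r]; return np.minimum(a,b).sum()/np.maximum(a,b).sum()
def tf(q,X):
    c,s=np.cos(q[2]),np.sin(q[2]); return X@np.array([[c,s,0],[-s,c,0],[0,0,1]])+[q[0],q[1],0]
for n,q0 in dict(c=(.351,.266,-39),b=(.4665,.060,-6),a=(.434,-.068,-6),d=(.399,-.186,3)).items():
    q0=np.array([q0[0],q0[1],np.radians(q0[2])])
    def parts(q):
        B,L=tf(q,BLK),tf(q,LID); mb=mask(T,B)
        ml=np.clip(mask(T,L)-mb,0,1)
        return iou(mb,BT,proj(T,B).mean(0)),iou(mask(S,B),BS,proj(S,B).mean(0)),iou(ml,W,proj(T,L).mean(0))
    best=min((minimize(lambda q:-np.dot(parts(q),[1,1,1.5]),q0+d,method="Nelder-Mead",options=dict(initial_simplex=q0+d+np.array([[0,0,0],[.006,0,0],[0,.006,0],[0,0,.15]]))) for d in ([0,0,0],[.003,-.003,.1],[-.004,.003,-.1])),key=lambda r:r.fun)
    q=best.x; print(n,q[:2].round(4),np.degrees(q[2]).round(1),np.round(parts(q),2))
# bar: collars
dT=[c for a,c in blobs(blue(T)) if 130<c[1]<150 and 170<c[0]<330]
dS=[c for a,c in blobs(blue(S)) if 185<c[0]<250 and 155<c[1]<223 and a<20]
off=np.array([191.5,158.5,116.5,83.5,-83.5,-116.5,-158.5,-191.5])/1000
dT=sorted(dT,key=lambda c:c[0]); dS=sorted(dS,key=lambda c:-c[0])
def P(q): return np.c_[q[0]-off*np.sin(q[2])*q[3],q[1]+off*np.cos(q[2])*q[3],.2+q[4]+off*q[5]]
f=lambda q:np.r_[(proj(T,P(q))-dT).ravel(),(proj(S,P(q))-dS).ravel()]
r=least_squares(f,[.641,0,.03,1,0,0],x_scale=[.01,.01,.01,.01,.01,.01])
print(len(dT),len(dS),r.x.round(4),np.degrees(r.x[2]),np.abs(f(r.x)).max())
E
python3 fit.py
```

```text
c [0.3505 0.283 ] -43.8 [0.34 0.43 0.47]
b [0.4664 0.0665] -14.8 [0.41 0.29 0.55]
a [ 0.4375 -0.0593] -12.8 [0.51 0.21 0.59]
d [ 0.4079 -0.185 ] -0.2 [0.44 0.27 0.57]
8 8 [ 0.6427 -0.0025 -0.0557  1.004   0.0029  0.0048] -3.193673476101109 1.1502814283425096
```

```bash
cat > plan.py <<'E'
# plan.py "x y z yaw n" ... : waypoints of the GRASP point (m, deg), n calls each; "-" start from cmd.json
import sys,json,numpy as np
def axes(y):
    c,s=np.cos(np.radians(y)),np.sin(np.radians(y)); return np.array([[c,s,0],[s,-c,0],[0,0,-1]])
try: cmd=json.load(open("cmd.json"))
except FileNotFoundError: cmd=[.197,-.645,.292-.047,-163.0]
p,yaw=np.array(cmd[:3]),cmd[3]
for w in sys.argv[1:]:
    *q,y,n=map(float,w.split()); q=np.array(q);n=int(n);p0,y0=p.copy(),yaw
    u=np.linspace(0,1,5*n+1)[1:]; 
    r=1.25*np.pi/4 # trapezoid-like ramp
    s=np.cumsum(np.minimum(1,np.minimum((np.arange(5*n)+1)/2,(5*n-np.arange(5*n))/2))); s/=s[-1]
    for k in range(n):
        A=axes(yaw);b,by=p.copy(),yaw;rows=[]
        for i in range(5):
            f=s[5*k+i]; d=np.round(A@(p0+(q-p0)*f-b)/.8,3)+0.; t=round(-(y0+(y-y0)*f-by)/90,3)+0.
            rows.append([d.tolist(),t])
        p=b+A.T@(d*.8); yaw=by-t*90
        print(json.dumps(rows).replace(" ",""))
    v=np.max(np.diff(np.r_[0,s]))*np.linalg.norm(q-p0)*1000; print(" mm/row",v.round(1),"deg/row",(np.max(np.diff(np.r_[0,s]))*abs(y-y0)).round(2),p.round(4),round(yaw,1))
json.dump([*p,yaw],open("cmd.json","w"))
E
python3 plan.py "0.38 -0.16 0.245 -120 3" "0.466 0.067 0.245 -104 2"
```

```text
[[[-0.014,0.018,0.0],-0.017],[[-0.042,0.055,0.0],-0.051],[[-0.071,0.092,0.0],-0.085],[[-0.099,0.128,0.0],-0.119],[[-0.127,0.165,0.0],-0.154]]
[[[-0.036,0.029,0.0],-0.034],[[-0.073,0.057,0.0],-0.068],[[-0.109,0.086,0.0],-0.102],[[-0.145,0.115,0.0],-0.136],[[-0.181,0.144,0.0],-0.17]]
[[[-0.043,0.018,0.0],-0.034],[[-0.085,0.036,0.0],-0.068],[[-0.128,0.054,0.0],-0.103],[[-0.171,0.072,0.0],-0.137],[[-0.192,0.082,0.0],-0.154]]
 mm/row 37.0 deg/row 3.07 [ 0.3799 -0.1597  0.245 ] -120.0
[[[-0.017,0.003,0.0],-0.01],[[-0.05,0.008,0.0],-0.03],[[-0.083,0.013,0.0],-0.049],[[-0.116,0.019,0.0],-0.069],[[-0.15,0.024,0.0],-0.089]]
[[[-0.033,0.001,0.0],-0.02],[[-0.067,0.002,0.0],-0.039],[[-0.101,0.002,0.0],-0.059],[[-0.134,0.003,0.0],-0.079],[[-0.151,0.003,0.0],-0.089]]
 mm/row 26.9 deg/row 1.78 [0.4662 0.0668 0.245 ] -104.0
```

Call:
{"method": "send_rows", "body": {
  "deltas": [
    [[-0.014,0.018,0.0],-0.017],
    [[-0.042,0.055,0.0],-0.051],
    [[-0.071,0.092,0.0],-0.085],
    [[-0.099,0.128,0.0],-0.119],
    [[-0.127,0.165,0.0],-0.154]
  ],
  "gripper": 0.6
}}

```text
clock: 1.72
tool_pos: [0.2561, -0.4882, 0.292]
orientation: [180.0, -0.0, -149.0]
force: [0.9, 0.0, 0.5]
opening: 0.0597
gripper_force: 0.0
```

Call:
{"method": "send_rows", "body": {
  "deltas": [
    [[-0.036,0.029,0.0],-0.034],
    [[-0.073,0.057,0.0],-0.068],
    [[-0.109,0.086,0.0],-0.102],
    [[-0.145,0.115,0.0],-0.136],
    [[-0.181,0.144,0.0],-0.17]
  ]
}}

```text
clock: 2.13
tool_pos: [0.3213, -0.3148, 0.2924]
orientation: [-180.0, 0.0, -133.7]
force: [1.7, -0.2, 0.2]
opening: 0.0525
gripper_force: 0.0
```

Call:
{"method": "send_rows", "body": {
  "deltas": [
    [[-0.043,0.018,0.0],-0.034],
    [[-0.085,0.036,0.0],-0.068],
    [[-0.128,0.054,0.0],-0.103],
    [[-0.171,0.072,0.0],-0.137],
    [[-0.192,0.082,0.0],-0.154]
  ]
}}

```text
clock: 2.55
tool_pos: [0.3811, -0.1575, 0.2927]
orientation: [-179.9, 0.1, -119.7]
force: [0.5, -0.0, 1.1]
opening: 0.0528
gripper_force: 0.0
```

Call:
{"method": "send_rows", "body": {
  "deltas": [
    [[-0.017,0.003,0.0],-0.01],
    [[-0.05,0.008,0.0],-0.03],
    [[-0.083,0.013,0.0],-0.049],
    [[-0.116,0.019,0.0],-0.069],
    [[-0.15,0.024,0.0],-0.089]
  ]
}}

```text
clock: 2.97
tool_pos: [0.4236, -0.0453, 0.2925]
orientation: [-180.0, 0.0, -111.9]
force: [0.7, -0.5, 0.9]
opening: 0.0531
gripper_force: 0.0
```

Call:
{"method": "send_rows", "body": {
  "deltas": [
    [[-0.033,0.001,0.0],-0.02],
    [[-0.067,0.002,0.0],-0.039],
    [[-0.101,0.002,0.0],-0.059],
    [[-0.134,0.003,0.0],-0.079],
    [[-0.151,0.003,0.0],-0.089]
  ]
}}

```text
clock: 3.38
tool_pos: [0.4673, 0.0686, 0.2923]
orientation: [-180.0, 0.0, -103.8]
force: [0.7, -0.2, -0.6]
opening: 0.0528
gripper_force: 0.0
```

```bash
python3 - <<'E'
from plant import ctrl
from h import *
p=ctrl.snapshot("wrist"); o=ctrl.get_obs(); print(o["tool_pos"],o["orientation"],o["clock"])
im=p["color"].copy()
from fit import tf,BLK,LID
for q in ([.4664,.0665,np.radians(-14.8)],[.4375,-.0593,np.radians(-12.8)]):
    for X,c in ((BLK[1::2],(255,0,255)),(LID[::2],(0,255,0))):
        for u in proj(p,tf(q,X)):
            if abs(u).max()<3000: cv2.circle(im,tuple(int(round(v)) for v in u),3,c,1)
cv2.imwrite("pics/w0.png",im[:,:,::-1])
E
```

```text
[0.46799979 0.06937527 0.29218927] [-1.79959168e+02  2.73498767e-02 -1.03732436e+02] 3.4333
c [0.3505 0.283 ] -43.8 [0.34 0.43 0.47]
b [0.4664 0.0665] -14.8 [0.41 0.29 0.55]
a [ 0.4375 -0.0593] -12.8 [0.51 0.21 0.59]
d [ 0.4079 -0.185 ] -0.2 [0.44 0.27 0.57]
8 8 [ 0.6427 -0.0025 -0.0557  1.004   0.0029  0.0048] -3.193673476101109 1.1502814283425096
```

View pics/w0.png

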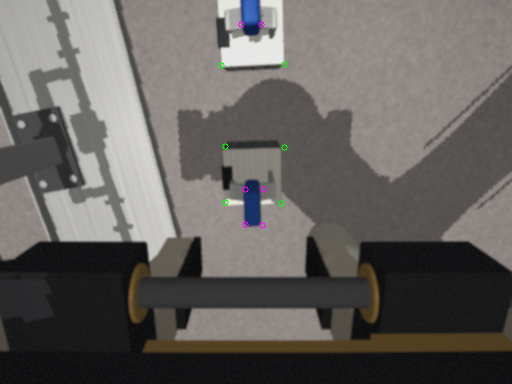

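```bash
python3 plan.py "0.4675 0.0665 0.146 -104.5 2"; echo; python3 plan.py "0.4675 0.0665 0.19 -104.5 1" "0.568 0.1018 0.265 -93.2 2" "0.6483 0.0973 0.265 -93.2 2"
```

```text
[[[0.0,0.0,0.007],0.0],[[0.0,0.0,0.021],0.001],[[0.0,0.0,0.034],0.002],[[0.0,-0.001,0.048],0.002],[[0.0,-0.001,0.062],0.003]]
[[[0.0,0.0,0.014],0.001],[[0.0,0.0,0.027],0.001],[[0.0,0.0,0.041],0.002],[[0.0,-0.001,0.055],0.003],[[0.0,-0.001,0.062],0.003]]
 mm/row 11.0 deg/row 0.06 [0.4677 0.0664 0.1458] -104.5

[[[0.0,0.0,-0.007],0.0],[[0.0,0.0,-0.021],0.0],[[0.0,0.0,-0.035],0.0],[[0.0,0.0,-0.048],0.0],[[0.0,0.0,-0.055],0.0]]
 mm/row 11.1 deg/row 0.0 [0.4677 0.0664 0.1898] -104.5
[[[-0.004,-0.006,-0.005],-0.007],[[-0.012,-0.018,-0.016],-0.021],[[-0.021,-0.031,-0.026],-0.035],[[-0.029,-0.043,-0.037],-0.049],[[-0.037,-0.055,-0.047],-0.063]]
[[[-0.007,-0.013,-0.01],-0.014],[[-0.014,-0.026,-0.021],-0.028],[[-0.021,-0.039,-0.031],-0.042],[[-0.028,-0.052,-0.042],-0.056],[[-0.032,-0.059,-0.047],-0.063]]
 mm/row 14.5 deg/row 1.26 [0.5683 0.1021 0.265 ] -93.2
[[[0.0,-0.006,0.0],0.0],[[0.0,-0.017,0.0],0.0],[[0.0,-0.028,0.0],0.0],[[0.0,-0.039,0.0],0.0],[[0.0,-0.05,0.0],0.0]]
[[[0.0,-0.011,0.0],0.0],[[0.0,-0.022,0.0],0.0],[[0.0,-0.033,0.0],0.0],[[0.0,-0.045,0.0],0.0],[[0.0,-0.05,0.0],0.0]]
 mm/row 8.9 deg/row 0.0 [0.6482 0.0977 0.265 ] -93.2
```

Call:
{"method": "send_rows", "body": {
  "deltas": [
    [[0.0,0.0,0.007],0.0],
    [[0.0,0.0,0.021],0.001],
    [[0.0,0.0,0.034],0.002],
    [[0.0,-0.001,0.048],0.002],
    [[0.0,-0.001,0.062],0.003]
  ]
}}

```text
clock: 3.85
tool_pos: [0.4667, 0.0651, 0.2416]
orientation: [180.0, -0.0, -104.3]
force: [0.9, -0.6, 0.5]
opening: 0.0528
gripper_force: 0.0
```

Call:
{"method": "send_rows", "body": {
  "deltas": [
    [[0.0,0.0,0.014],0.001],
    [[0.0,0.0,0.027],0.001],
    [[0.0,0.0,0.041],0.002],
    [[0.0,-0.001,0.055],0.003],
    [[0.0,-0.001,0.062],0.003]
  ]
}}

```text
clock: 4.27
tool_pos: [0.467, 0.0646, 0.1913]
orientation: [179.9, -0.1, -104.6]
force: [-0.4, -0.3, 0.7]
opening: 0.053
gripper_force: 0.0
```

Call:
{"method": "send_rows", "body": {
  "deltas": [
    [[0,0,0],0],
    [[0,0,0],0],
    [[0,0,0],0],
    [[0,0,0],0],
    [[0,0,0],0]
  ],
  "gripper": 0
}}

```text
clock: 4.68
tool_pos: [0.4682, 0.066, 0.1935]
orientation: [-180.0, 0.0, -104.5]
force: [-0.6, 1.2, 0.2]
opening: 0.0244
gripper_force: 0.0
```

Call:
{"method": "send_rows", "body": {
  "deltas": [
    [[0.0,0.0,-0.007],0.0],
    [[0.0,0.0,-0.021],0.0],
    [[0.0,0.0,-0.035],0.0],
    [[0.0,0.0,-0.048],0.0],
    [[0.0,0.0,-0.055],0.0]
  ]
}}

```text
clock: 5.1
tool_pos: [0.4682, 0.0661, 0.2384]
orientation: [-179.9, 0.1, -104.5]
force: [-0.4, -0.1, -2.5]
opening: 0.0117
gripper_force: 29.9
```

Call:
{"method": "send_rows", "body": {
  "deltas": [
    [[0,0,0.008],0],
    [[0,0,0.016],0],
    [[0,0,0.024],0],
    [[0,0,0.03],0],
    [[0,0,0.03],0]
  ]
}}

```text
clock: 5.52
tool_pos: [0.467, 0.0655, 0.2108]
orientation: [179.8, -0.1, -104.5]
force: [1.0, 0.1, -2.6]
opening: 0.0119
gripper_force: 29.9
```

Call:
{"method": "send_rows", "body": {
  "deltas": [
    [[0,0,0.002],0],
    [[0,0,0.004],0],
    [[0,0,0.006],0],
    [[0,0,0.006],0],
    [[0,0,0.006],0]
  ]
}}

```text
clock: 5.93
tool_pos: [0.468, 0.066, 0.2082]
orientation: [-180.0, 0.0, -104.5]
force: [0.0, -0.1, -1.8]
opening: 0.0119
gripper_force: 29.9
```

Call:
{"method": "send_rows", "body": {
  "deltas": [
    [[0,0,0],0],
    [[0,0,0],0],
    [[0,0,0.006],0],
    [[0,0,0.013],0],
    [[0,0,0.019],0]
  ],
  "gripper": 0.3
}}

```text
clock: 6.35
tool_pos: [0.468, 0.0659, 0.1925]
orientation: [-180.0, 0.0, -104.5]
force: [0.3, 0.0, -0.4]
opening: 0.0262
gripper_force: 0.0
```

Call:
{"method": "send_rows", "body": {
  "deltas": [
    [[0,0,0],0],
    [[0,0,0],0],
    [[0,0,0],0],
    [[0,0,0],0],
    [[0,0,0],0]
  ],
  "gripper": 0
}}

```text
clock: 6.77
tool_pos: [0.4679, 0.0659, 0.1929]
orientation: [180.0, -0.0, -104.5]
force: [-0.3, -0.2, -2.7]
opening: 0.0119
gripper_force: 30.0
```

```bash
python3 - <<'E'
import json
c=json.load(open("cmd.json"));c[:]=[.4677,.0664,.208-.047-.019*.8,-104.5];json.dump(c,open("cmd.json","w"));print(c)
E
python3 plan.py "0.4675 0.0665 0.19 -104.5 1" "0.568 0.1018 0.265 -93.2 2" "0.6483 0.0973 0.265 -93.2 2" "0.6483 0.0973 0.243 -93.2 1"
```

```text
[0.4677, 0.0664, 0.14579999999999999, -104.5]
[[[0.0,0.0,-0.007],0.0],[[0.0,0.0,-0.021],0.0],[[0.0,0.0,-0.035],0.0],[[0.0,0.0,-0.048],0.0],[[0.0,0.0,-0.055],0.0]]
 mm/row 11.1 deg/row 0.0 [0.4677 0.0664 0.1898] -104.5
[[[-0.004,-0.006,-0.005],-0.007],[[-0.012,-0.018,-0.016],-0.021],[[-0.021,-0.031,-0.026],-0.035],[[-0.029,-0.043,-0.037],-0.049],[[-0.037,-0.055,-0.047],-0.063]]
[[[-0.007,-0.013,-0.01],-0.014],[[-0.014,-0.026,-0.021],-0.028],[[-0.021,-0.039,-0.031],-0.042],[[-0.028,-0.052,-0.042],-0.056],[[-0.032,-0.059,-0.047],-0.063]]
 mm/row 14.5 deg/row 1.26 [0.5683 0.1021 0.265 ] -93.2
[[[0.0,-0.006,0.0],0.0],[[0.0,-0.017,0.0],0.0],[[0.0,-0.028,0.0],0.0],[[0.0,-0.039,0.0],0.0],[[0.0,-0.05,0.0],0.0]]
[[[0.0,-0.011,0.0],0.0],[[0.0,-0.022,0.0],0.0],[[0.0,-0.034,0.0],0.0],[[0.0,-0.045,0.0],0.0],[[0.0,-0.05,0.0],0.0]]
 mm/row 8.9 deg/row 0.0 [0.6482 0.0977 0.265 ] -93.2
[[[0.0,0.0,0.003],0.0],[[0.0,0.0,0.01],0.0],[[0.0,0.0,0.017],0.0],[[0.0,0.0,0.024],0.0],[[0.0,0.0,0.028],0.0]]
 mm/row 5.5 deg/row 0.01 [0.6482 0.0977 0.2426] -93.2
```

Call:
{"method": "send_rows", "body": {
  "deltas": [
    [[0.0,0.0,-0.007],0.0],
    [[0.0,0.0,-0.021],0.0],
    [[0.0,0.0,-0.035],0.0],
    [[0.0,0.0,-0.048],0.0],
    [[0.0,0.0,-0.055],0.0]
  ]
}}

```text
clock: 7.18
tool_pos: [0.4684, 0.0661, 0.2385]
orientation: [-179.9, 0.1, -104.5]
force: [0.4, 0.7, -3.5]
opening: 0.0117
gripper_force: 30.0
```

Call:
{"method": "send_rows", "body": {
  "deltas": [
    [[-0.004,-0.006,-0.005],-0.007],
    [[-0.012,-0.018,-0.016],-0.021],
    [[-0.021,-0.031,-0.026],-0.035],
    [[-0.029,-0.043,-0.037],-0.049],
    [[-0.037,-0.055,-0.047],-0.063]
  ]
}}

```text
clock: 7.6
tool_pos: [0.5187, 0.0839, 0.2747]
orientation: [180.0, -0.0, -98.7]
force: [0.8, 0.6, -2.5]
opening: 0.0115
gripper_force: 30.0
```

Call:
{"method": "send_rows", "body": {
  "deltas": [
    [[-0.007,-0.013,-0.01],-0.014],
    [[-0.014,-0.026,-0.021],-0.028],
    [[-0.021,-0.039,-0.031],-0.042],
    [[-0.028,-0.052,-0.042],-0.056],
    [[-0.032,-0.059,-0.047],-0.063]
  ]
}}

```text
clock: 8.02
tool_pos: [0.5701, 0.1022, 0.3126]
orientation: [-180.0, -0.0, -93.1]
force: [0.8, -0.5, -2.3]
opening: 0.0118
gripper_force: 30.0
```

```bash
python3 - <<'E'
from plant import ctrl
from h import *
p=ctrl.snapshot("wrist");s=ctrl.snapshot("scene"); o=ctrl.get_obs(); print(o["tool_pos"],o["orientation"],o["clock"],o["force"])
cv2.imwrite("pics/w1.png",np.hstack([cv2.resize(p["color"],(400,300)),cv2.resize(s["color"][110:290,150:390],(400,300),interpolation=cv2.INTER_CUBIC)])[:,:,::-1])
E
```

```text
[0.56958063 0.10207536 0.31199118] [-1.79990807e+02  2.24341580e-03 -9.31441980e+01] 8.1167 [-1.37573626  0.50152333 -2.70599269]
```

View pics/w1.png

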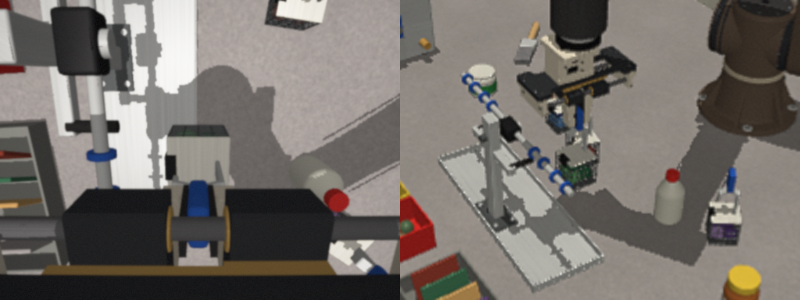

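Call:
{"method": "send_rows", "body": {
  "deltas": [
    [[0.0,-0.006,0.0],0.0],
    [[0.0,-0.017,0.0],0.0],
    [[0.0,-0.028,0.0],0.0],
    [[0.0,-0.039,0.0],0.0],
    [[0.0,-0.05,0.0],0.0]
  ]
}}

```text
clock: 8.53
tool_pos: [0.6094, 0.0993, 0.3119]
orientation: [180.0, -0.0, -93.2]
force: [0.4, -0.3, -2.8]
opening: 0.0117
gripper_force: 30.0
```

Call:
{"method": "send_rows", "body": {
  "deltas": [
    [[0.0,-0.011,0.0],0.0],
    [[0.0,-0.022,0.0],0.0],
    [[0.0,-0.034,0.0],0.0],
    [[0.0,-0.045,0.0],0.0],
    [[0.0,-0.05,0.0],0.0]
  ]
}}

```text
clock: 8.95
tool_pos: [0.6498, 0.0971, 0.3117]
orientation: [180.0, -0.0, -93.2]
force: [0.1, 0.1, -3.3]
opening: 0.0117
gripper_force: 30.0
```

Call:
{"method": "send_rows", "body": {
  "deltas": [
    [[0.0,0.0,0.003],0.0],
    [[0.0,0.0,0.01],0.0],
    [[0.0,0.0,0.017],0.0],
    [[0.0,0.0,0.024],0.0],
    [[0.0,0.0,0.028],0.0]
  ]
}}

```text
clock: 9.37
tool_pos: [0.6478, 0.0972, 0.2886]
orientation: [179.9, -0.0, -93.1]
force: [-0.2, -0.2, -1.8]
opening: 0.0118
gripper_force: 30.0
```

```bash
python3 - <<'E'
from plant import ctrl
from h import *
p=ctrl.snapshot("wrist");s=ctrl.snapshot("scene"); o=ctrl.get_obs(); print(o["tool_pos"],o["orientation"],o["clock"],o["force"])
cv2.imwrite("pics/w2.png",np.hstack([cv2.resize(p["color"],(400,300)),cv2.resize(s["color"][130:250,170:330],(400,300),interpolation=cv2.INTER_CUBIC)])[:,:,::-1])
E
```

```text
[0.64788322 0.09721935 0.28883986] [ 1.79919689e+02 -2.87810325e-02 -9.31471258e+01] 9.4667 [ 0.10298185  0.38549671 -2.50938468]
```

View pics/w2.png

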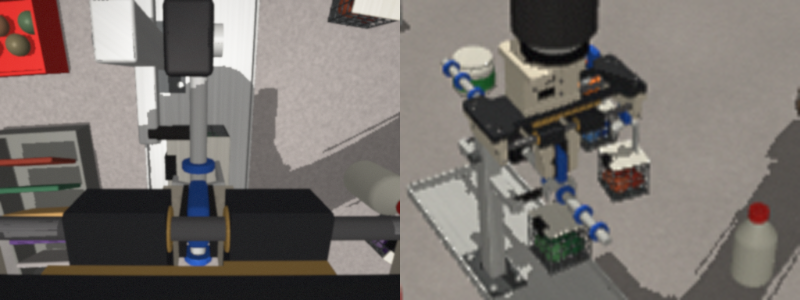

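Call:
{"method": "send_rows", "body": {
  "deltas": [
    [[0,0,0.003],0],
    [[0,0,0.006],0],
    [[0,0,0.009],0],
    [[0,0,0.012],0],
    [[0,0,0.014],0]
  ]
}}

```text
clock: 9.88
tool_pos: [0.6487, 0.0974, 0.2787]
orientation: [-180.0, 0.0, -93.1]
force: [-0.0, 0.3, -0.9]
opening: 0.0118
gripper_force: 30.0
```

Call:
{"method": "send_rows", "body": {
  "deltas": [
    [[0,0,0.001],0],
    [[0,0,0.002],0],
    [[0,0,0.003],0],
    [[0,0,0.003],0],
    [[0,0,0.003],0]
  ]
}}

```text
clock: 10.3
tool_pos: [0.6486, 0.0973, 0.2763]
orientation: [-180.0, 0.0, -93.2]
force: [-0.4, 0.8, -1.2]
opening: 0.012
gripper_force: 30.0
```

Call:
{"method": "send_rows", "body": {
  "deltas": [
    [[0,0,0.001],0],
    [[0,0,0.002],0],
    [[0,0,0.003],0],
    [[0,0,0.003],0],
    [[0,0,0.003],0]
  ]
}}

```text
clock: 10.72
tool_pos: [0.6485, 0.0972, 0.2738]
orientation: [-180.0, -0.0, -93.2]
force: [1.4, 0.6, 0.3]
opening: 0.0121
gripper_force: 30.0
```

Call:
{"method": "send_rows", "body": {
  "deltas": [
    [[0,0,0],0],
    [[0,0,0],0],
    [[0,0,0],0],
    [[0,0,0],0],
    [[0,0,0],0]
  ],
  "gripper": 0.4
}}

```text
clock: 11.13
tool_pos: [0.6484, 0.0972, 0.2737]
orientation: [180.0, -0.0, -93.2]
force: [1.1, 0.1, 0.3]
opening: 0.0338
gripper_force: 0.0
```

```bash
cat > bar.py <<'E'
from plant import ctrl
from h import *
import sys
o=ctrl.get_obs();print(o["clock"],o["force"].round(1),o["tool_pos"].round(4),o["opening"].round(3))
if len(sys.argv)>1:
    s=ctrl.snapshot(sys.argv[1]); cv2.imwrite(f"pics/{sys.argv[2]}.png",s["color"][:,:,::-1])
    off=np.array([191.5,158.5,116.5,83.5,-83.5,-116.5,-158.5,-191.5])/1000
    D=[c for a,c in blobs(blue(s)) if a<70]; y=np.radians(-3.2)
    best=[]
    for t in np.arange(-.26,.261,.01):
        P=proj(s,np.c_[.6427-off*np.sin(y)*np.cos(t),-.0025+off*np.cos(y)*np.cos(t),.2029+off*np.sin(t)])
        d=np.sort([min(np.linalg.norm(D-q,axis=1)) for q in P]); best.append((d[:5].mean(),round(t,3)))
    print(sorted(best)[:4])
E
python3 bar.py scene b1; cat > rel.sh <<'E'
E
python3 - <<'E'
import json
json.dump([.6482,.0977,.2426-.0136-.0024,-93.2],open("cmd.json","w"))
E
python3 plan.py "0.644 0.0977 0.28 -93.2 1" "0.5 0.02 0.30 -93.2 1" "0.408 -0.185 0.20 -90.5 2" "0.409 -0.185 0.146 -90.5 1"
```

```text
[[[0.0,0.001,-0.008],0.0],[[0.0,0.002,-0.025],0.0],[[0.0,0.003,-0.042],0.0],[[0.0,0.005,-0.058],0.0],[[0.0,0.005,-0.067],0.0]]
 mm/row 13.4 deg/row 0.0 [0.6442 0.0979 0.2802] -93.2
[[[0.013,0.022,-0.003],0.0],[[0.04,0.065,-0.009],0.0],[[0.067,0.109,-0.015],0.0],[[0.094,0.153,-0.022],0.0],[[0.107,0.175,-0.025],0.0]]
 mm/row 41.3 deg/row 0.0 [0.4996 0.0203 0.3002] -93.2
[[[0.015,0.006,0.007],-0.002],[[0.044,0.017,0.021],-0.005],[[0.073,0.028,0.035],-0.008],[[0.102,0.039,0.049],-0.012],[[0.131,0.05,0.063],-0.015]]
[[[0.029,0.012,0.014],-0.003],[[0.058,0.024,0.027],-0.007],[[0.087,0.035,0.041],-0.01],[[0.116,0.047,0.055],-0.013],[[0.13,0.053,0.062],-0.015]]
 mm/row 27.3 deg/row 0.3 [ 0.4081 -0.1847  0.2002] -90.5
[[[0.0,0.0,0.008],0.0],[[0.0,0.0,0.025],0.0],[[0.0,-0.001,0.042],0.0],[[0.0,-0.001,0.059],0.0],[[0.0,-0.001,0.068],0.0]]
 mm/row 13.6 deg/row 0.0 [ 0.4089 -0.1847  0.1458] -90.5Traceback (most recent call last):
  File "bar.py", line 4, in <module>
    o=ctrl.get_obs();print(o["clock"],o["force"].round(1),o["tool_pos"].round(4),o["opening"].round(3))
                                                                                 ^^^^^^^^^^^^^^^^^^
AttributeError: 'float' object has no attribute 'round'
```

Call:
{"method": "send_rows", "body": {
  "deltas": [
    [[0.0,0.0,-0.008],0.0],
    [[0.0,0.0,-0.025],0.0],
    [[0.0,0.0,-0.042],0.0],
    [[0.0,0.003,-0.058],0.0],
    [[0.0,0.005,-0.067],0.0]
  ]
}}

```text
clock: 11.55
tool_pos: [0.6448, 0.0975, 0.3297]
orientation: [-179.9, 0.0, -93.2]
force: [0.5, -0.3, 0.7]
opening: 0.0354
gripper_force: 0.0
```

Call:
{"method": "send_rows", "body": {
  "deltas": [
    [[0.013,0.022,-0.003],0.0],
    [[0.04,0.065,-0.009],0.0],
    [[0.067,0.109,-0.015],0.0],
    [[0.094,0.153,-0.022],0.0],
    [[0.107,0.175,-0.025],0.0]
  ]
}}

```text
clock: 11.97
tool_pos: [0.4965, 0.018, 0.3485]
orientation: [-180.0, 0.0, -93.2]
force: [-0.9, 0.3, -0.0]
opening: 0.0346
gripper_force: 0.0
```

Call:
{"method": "send_rows", "body": {
  "deltas": [
    [[0.015,0.006,0.007],-0.002],
    [[0.044,0.017,0.021],-0.005],
    [[0.073,0.028,0.035],-0.008],
    [[0.102,0.039,0.049],-0.012],
    [[0.131,0.05,0.063],-0.015]
  ]
}}

```text
clock: 12.38
tool_pos: [0.4538, -0.0836, 0.2966]
orientation: [-180.0, 0.0, -91.8]
force: [-0.1, -0.2, -0.3]
opening: 0.035
gripper_force: 0.0
```

```bash
sed -i 's/o\["opening"\].round(3)/o["opening"]/' bar.py; python3 bar.py scene b1
```

```text
12.3833 [-0.1 -0.2 -0.3] [ 0.4538 -0.0836  0.2966] 0.03502371058652195
[(np.float64(0.7853634049738407), np.float64(-0.1)), (np.float64(0.8071502467052607), np.float64(-0.11)), (np.float64(0.8975531070996252), np.float64(-0.09)), (np.float64(0.9094783949563976), np.float64(-0.12))]
```

View pics/b1.png

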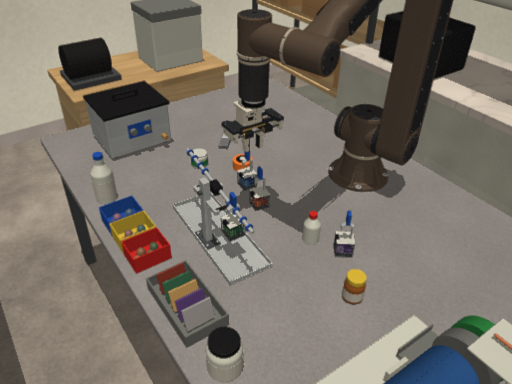

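Call:
{"method": "send_rows", "body": {
  "deltas": [
    [[0.029,0.012,0.014],-0.003],
    [[0.058,0.024,0.027],-0.007],
    [[0.087,0.035,0.041],-0.01],
    [[0.116,0.047,0.055],-0.013],
    [[0.13,0.053,0.062],-0.015]
  ]
}}

```text
clock: 12.85
tool_pos: [0.4071, -0.1869, 0.246]
orientation: [179.9, 0.0, -90.5]
force: [-0.4, 0.2, 0.2]
opening: 0.035
gripper_force: 0.0
```

Call:
{"method": "send_rows", "body": {
  "deltas": [
    [[0.0,0.0,0.008],0.0],
    [[0.0,0.0,0.025],0.0],
    [[0.0,-0.001,0.042],0.0],
    [[0.0,-0.001,0.059],0.0],
    [[0.0,-0.001,0.068],0.0]
  ]
}}

```text
clock: 13.27
tool_pos: [0.4092, -0.1851, 0.1916]
orientation: [179.9, 0.0, -90.5]
force: [-0.0, -0.4, -0.1]
opening: 0.0351
gripper_force: 0.0
```

Call:
{"method": "send_rows", "body": {
  "deltas": [
    [[0,0,0],0],
    [[0,0,0],0],
    [[0,0,0],0],
    [[0,0,0],0],
    [[0,0,0],0]
  ],
  "gripper": 0
}}

```text
clock: 13.68
tool_pos: [0.4096, -0.1853, 0.1935]
orientation: [-179.9, 0.0, -90.5]
force: [0.6, 1.0, -1.1]
opening: 0.0117
gripper_force: 30.0
```

```bash
python3 bar.py; python3 plan.py "0.409 -0.185 0.19 -90.5 1" "0.554 -0.172 0.2825 -93.2 2" "0.6329 -0.1764 0.2825 -93.2 2" "0.6329 -0.1764 0.259 -93.2 1" "0.6329 -0.1764 0.226 -93.2 2"
```

```text
13.6833 [ 0.6  1.  -1.1] [ 0.4096 -0.1853  0.1935] 0.011723939755445632
[[[0.0,0.0,-0.007],0.0],[[0.0,0.0,-0.021],0.0],[[0.0,0.0,-0.035],0.0],[[0.0,0.0,-0.048],0.0],[[0.0,0.0,-0.055],0.0]]
 mm/row 11.1 deg/row 0.0 [ 0.4089 -0.1847  0.1898] -90.5
[[[-0.001,-0.01,-0.006],0.002],[[-0.003,-0.03,-0.019],0.005],[[-0.005,-0.05,-0.032],0.008],[[-0.007,-0.07,-0.045],0.012],[[-0.009,-0.091,-0.058],0.015]]
[[[-0.002,-0.02,-0.013],0.003],[[-0.005,-0.04,-0.026],0.007],[[-0.007,-0.06,-0.039],0.01],[[-0.009,-0.08,-0.051],0.013],[[-0.011,-0.09,-0.058],0.015]]
 mm/row 19.2 deg/row 0.3 [ 0.554  -0.1717  0.2826] -93.2
[[[0.0,-0.005,0.0],0.0],[[0.0,-0.016,0.0],0.0],[[0.0,-0.027,0.0],0.0],[[0.0,-0.038,0.0],0.0],[[0.0,-0.049,0.0],0.0]]
[[[0.0,-0.011,0.0],0.0],[[0.0,-0.022,0.0],0.0],[[0.0,-0.033,0.0],0.0],[[0.0,-0.044,0.0],0.0],[[0.0,-0.05,0.0],0.0]]
 mm/row 8.8 deg/row 0.0 [ 0.6331 -0.1761  0.2826] -93.2
[[[0.0,0.0,0.004],0.0],[[0.0,0.0,0.011],0.0],[[0.0,0.0,0.018],0.0],[[0.0,0.0,0.026],0.0],[[0.0,0.0,0.03],0.0]]
 mm/row 5.9 deg/row 0.0 [ 0.6331 -0.1761  0.2586] -93.2
[[[0.0,0.0,0.002],0.0],[[0.0,0.0,0.007],0.0],[[0.0,0.0,0.011],0.0],[[0.0,0.0,0.016],0.0],[[0.0,0.0,0.02],0.0]]
[[[0.0,0.0,0.005],0.0],[[0.0,0.0,0.009],0.0],[[0.0,0.0,0.014],0.0],[[0.0,0.0,0.018],0.0],[[0.0,0.0,0.021],0.0]]
 mm/row 3.6 deg/row 0.0 [ 0.6331 -0.1761  0.2258] -93.2
```

Call:
{"method": "send_rows", "body": {
  "deltas": [
    [[0.0,0.0,-0.007],0.0],
    [[0.0,0.0,-0.021],0.0],
    [[0.0,0.0,-0.035],0.0],
    [[0.0,0.0,-0.048],0.0],
    [[0.0,0.0,-0.055],0.0]
  ]
}}

```text
clock: 14.1
tool_pos: [0.4098, -0.1854, 0.2385]
orientation: [-179.9, -0.0, -90.4]
force: [-0.2, -0.4, -1.9]
opening: 0.0116
gripper_force: 30.0
```

Call:
{"method": "send_rows", "body": {
  "deltas": [
    [[-0.001,-0.01,-0.006],0.002],
    [[-0.003,-0.03,-0.019],0.005],
    [[-0.005,-0.05,-0.032],0.008],
    [[-0.007,-0.07,-0.045],0.012],
    [[-0.009,-0.091,-0.058],0.015]
  ]
}}

```text
clock: 14.52
tool_pos: [0.4832, -0.1786, 0.2836]
orientation: [180.0, 0.0, -91.8]
force: [0.6, -0.3, -2.3]
opening: 0.012
gripper_force: 30.0
```

Call:
{"method": "send_rows", "body": {
  "deltas": [
    [[-0.002,-0.02,-0.013],0.003],
    [[-0.005,-0.04,-0.026],0.007],
    [[-0.007,-0.06,-0.039],0.01],
    [[-0.009,-0.08,-0.051],0.013],
    [[-0.011,-0.09,-0.058],0.015]
  ]
}}

```text
clock: 14.93
tool_pos: [0.5567, -0.1721, 0.3301]
orientation: [-180.0, -0.0, -93.2]
force: [0.6, -0.9, -3.3]
opening: 0.0121
gripper_force: 30.0
```

Call:
{"method": "send_rows", "body": {
  "deltas": [
    [[0.0,-0.005,0.0],0.0],
    [[0.0,-0.016,0.0],0.0],
    [[0.0,-0.027,0.0],0.0],
    [[0.0,-0.038,0.0],0.0],
    [[0.0,-0.049,0.0],0.0]
  ]
}}

```text
clock: 15.35
tool_pos: [0.5941, -0.1745, 0.3293]
orientation: [180.0, 0.0, -93.2]
force: [0.1, -0.1, -2.6]
opening: 0.012
gripper_force: 30.0
```

Call:
{"method": "send_rows", "body": {
  "deltas": [
    [[0.0,-0.011,0.0],0.0],
    [[0.0,-0.022,0.0],0.0],
    [[0.0,-0.033,0.0],0.0],
    [[0.0,-0.044,0.0],0.0],
    [[0.0,-0.05,0.0],0.0]
  ]
}}

```text
clock: 15.77
tool_pos: [0.6348, -0.1766, 0.3294]
orientation: [180.0, -0.0, -93.1]
force: [0.7, -0.5, -2.7]
opening: 0.0117
gripper_force: 30.0
```

Call:
{"method": "send_rows", "body": {
  "deltas": [
    [[0.0,0.0,0.004],0.0],
    [[0.0,0.0,0.011],0.0],
    [[0.0,0.0,0.018],0.0],
    [[0.0,0.0,0.026],0.0],
    [[0.0,0.0,0.03],0.0]
  ]
}}

```text
clock: 16.18
tool_pos: [0.6329, -0.1765, 0.3045]
orientation: [179.9, 0.0, -93.2]
force: [0.2, 0.5, -2.6]
opening: 0.012
gripper_force: 30.0
```

```bash
python3 bar.py wrist b2
```

```text
16.1833 [ 0.2  0.5 -2.6] [ 0.6329 -0.1765  0.3045] 0.012014654143839437Traceback (most recent call last):
  File "bar.py", line 12, in <module>
    d=np.sort([min(np.linalg.norm(D-q,axis=1)) for q in P]); best.append((d[:5].mean(),round(t,3)))
                                  ~^~
ValueError: operands could not be broadcast together with shapes (0,) (2,)
```

View pics/b2.png

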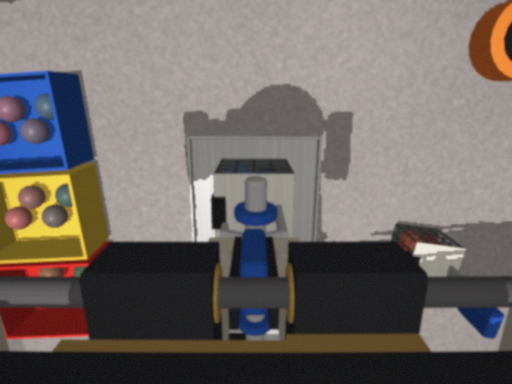

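Call:
{"method": "send_rows", "body": {
  "deltas": [
    [[0.0,0.0,0.002],0.0],
    [[0.0,0.0,0.007],0.0],
    [[0.0,0.0,0.011],0.0],
    [[0.0,0.0,0.016],0.0],
    [[0.0,0.0,0.02],0.0]
  ]
}}

```text
clock: 16.65
tool_pos: [0.6336, -0.1767, 0.2896]
orientation: [-180.0, -0.0, -93.2]
force: [-1.0, -0.6, -1.0]
opening: 0.0115
gripper_force: 30.0
```

Call:
{"method": "send_rows", "body": {
  "deltas": [
    [[0.0,0.0,0.004],0.0],
    [[0.0,0.0,0.008],0.0],
    [[0.0,0.0,0.012],0.0],
    [[0.0,0.0,0.016],0.0],
    [[0.0,0.0,0.018],0.0]
  ]
}}

```text
clock: 17.07
tool_pos: [0.6336, -0.1766, 0.2749]
orientation: [180.0, -0.0, -93.2]
force: [-1.6, -1.7, 0.2]
opening: 0.0118
gripper_force: 30.0
```

Call:
{"method": "send_rows", "body": {
  "deltas": [
    [[0,0,0],0],
    [[0,0,0.001],0],
    [[0,0,0.002],0],
    [[0,0,0.003],0],
    [[0,0,0.003],0]
  ]
}}

```text
clock: 17.48
tool_pos: [0.6336, -0.1766, 0.2729]
orientation: [180.0, 0.0, -93.2]
force: [-0.4, -1.6, 0.7]
opening: 0.012
gripper_force: 30.0
```

```bash
python3 bar.py scene b3
```

```text
17.4833 [-0.4 -1.6  0.7] [ 0.6336 -0.1766  0.2729] 0.012007719482771226
[(np.float64(1.406064427092332), np.float64(0.06)), (np.float64(1.4081345707238295), np.float64(0.07)), (np.float64(1.4782705380011563), np.float64(0.05)), (np.float64(1.4934045139518517), np.float64(0.08))]
```

```bash
python3 - <<'E'
import json
json.dump([.6331,-.1761,.2258,-93.2],open("cmd.json","w"))
E
python3 plan.py "0.630 -0.1761 0.28 -93.2 1" "0.35 0.283 0.245 -133.5 4"
```

```text
[[[0.0,0.0,-0.008],0.0],[[0.0,0.001,-0.025],0.0],[[0.0,0.002,-0.042],0.0],[[0.0,0.003,-0.059],0.0],[[0.0,0.004,-0.068],0.0]]
 mm/row 13.6 deg/row 0.0 [ 0.6299 -0.1759  0.2802] -93.2
[[[-0.015,0.01,0.001],0.012],[[-0.044,0.03,0.003],0.035],[[-0.073,0.05,0.006],0.059],[[-0.102,0.07,0.008],0.082],[[-0.131,0.09,0.01],0.106]]
[[[-0.025,0.025,0.003],0.024],[[-0.051,0.05,0.005],0.047],[[-0.076,0.074,0.007],0.071],[[-0.102,0.099,0.01],0.094],[[-0.127,0.123,0.012],0.118]]
[[[-0.02,0.029,0.002],0.023],[[-0.041,0.058,0.005],0.047],[[-0.061,0.087,0.007],0.071],[[-0.082,0.116,0.009],0.094],[[-0.102,0.145,0.012],0.118]]
[[[-0.015,0.032,0.002],0.023],[[-0.029,0.064,0.004],0.047],[[-0.044,0.096,0.007],0.07],[[-0.059,0.128,0.009],0.094],[[-0.066,0.144,0.01],0.106]]
 mm/row 28.4 deg/row 2.12 [0.3501 0.2826 0.245 ] -133.5
```

Call:
{"method": "send_rows", "body": {
  "deltas": [
    [[0,0,0],0],
    [[0,0,0],0],
    [[0,0,0],0],
    [[0,0,0],0],
    [[0,0,0],0]
  ],
  "gripper": 0.4
}}

```text
clock: 17.95
tool_pos: [0.6337, -0.1765, 0.273]
orientation: [-180.0, 0.0, -93.2]
force: [-0.5, -0.6, 0.7]
opening: 0.034
gripper_force: 0.0
```

Call:
{"method": "send_rows", "body": {
  "deltas": [
    [[0.0,0.0,-0.008],0.0],
    [[0.0,0.0,-0.025],0.0],
    [[0.0,0.0,-0.042],0.0],
    [[0.0,0.002,-0.059],0.0],
    [[0.0,0.004,-0.068],0.0]
  ]
}}

```text
clock: 18.37
tool_pos: [0.6309, -0.1766, 0.3297]
orientation: [-179.9, -0.0, -93.1]
force: [0.2, 0.1, 0.6]
opening: 0.0353
gripper_force: 0.0
```

Call:
{"method": "send_rows", "body": {
  "deltas": [
    [[-0.015,0.01,0.001],0.012],
    [[-0.044,0.03,0.003],0.035],
    [[-0.073,0.05,0.006],0.059],
    [[-0.102,0.07,0.008],0.082],
    [[-0.131,0.09,0.01],0.106]
  ]
}}

```text
clock: 18.78
tool_pos: [0.5634, -0.067, 0.3193]
orientation: [180.0, 0.0, -102.8]
force: [0.5, -0.2, -0.4]
opening: 0.0351
gripper_force: 0.0
```

Call:
{"method": "send_rows", "body": {
  "deltas": [
    [[-0.025,0.025,0.003],0.024],
    [[-0.051,0.05,0.005],0.047],
    [[-0.076,0.074,0.007],0.071],
    [[-0.102,0.099,0.01],0.094],
    [[-0.127,0.123,0.012],0.118]
  ]
}}

```text
clock: 19.2
tool_pos: [0.4896, 0.0539, 0.3099]
orientation: [-180.0, 0.0, -113.4]
force: [0.2, 0.2, 0.5]
opening: 0.0352
gripper_force: 0.0
```

Call:
{"method": "send_rows", "body": {
  "deltas": [
    [[-0.02,0.029,0.002],0.023],
    [[-0.041,0.058,0.005],0.047],
    [[-0.061,0.087,0.007],0.071],
    [[-0.082,0.116,0.009],0.094],
    [[-0.102,0.145,0.012],0.118]
  ]
}}

```text
clock: 19.62
tool_pos: [0.4155, 0.1748, 0.3006]
orientation: [-180.0, 0.1, -124.0]
force: [0.1, -0.2, 0.8]
opening: 0.035
gripper_force: 0.0
```

Call:
{"method": "send_rows", "body": {
  "deltas": [
    [[-0.015,0.032,0.002],0.023],
    [[-0.029,0.064,0.004],0.047],
    [[-0.044,0.096,0.007],0.07],
    [[-0.059,0.128,0.009],0.094],
    [[-0.066,0.144,0.01],0.106]
  ]
}}

```text
clock: 20.03
tool_pos: [0.349, 0.2838, 0.2924]
orientation: [180.0, 0.1, -133.5]
force: [0.7, -0.5, -0.0]
opening: 0.0347
gripper_force: 0.0
```

```bash
python3 - <<'E'
from plant import ctrl
import contextlib,io
with contextlib.redirect_stdout(io.StringIO()): from fit import *
p=ctrl.snapshot("wrist"); im=p["color"].copy();o=ctrl.get_obs();print(o["tool_pos"],o["clock"])
q=[.3505,.283,np.radians(-43.8)]
for X,c in ((BLK[1::2],(255,0,255)),(LID[::2],(0,255,0))):
    for u in proj(p,tf(q,X)): cv2.circle(im,tuple(int(round(v)) for v in u),3,c,1)
s=ctrl.snapshot("scene")
cv2.imwrite("pics/w3.png",np.hstack([im[60:360,:],cv2.resize(s["color"][130:250,170:285],(288,300))])[:,:,::-1])
E
python3 bar.py scene b4
```

```text
[0.34868528 0.2846319  0.29225054] 20.0833
20.1333 [-0.  -0.6 -0.1] [0.3493 0.2835 0.2923] 0.03492520512149158
[(np.float64(1.5181244339527338), np.float64(0.06)), (np.float64(1.5258665460814496), np.float64(0.05)), (np.float64(1.5813599443118604), np.float64(0.07)), (np.float64(1.597568212761296), np.float64(0.04))]
```

View pics/w3.png

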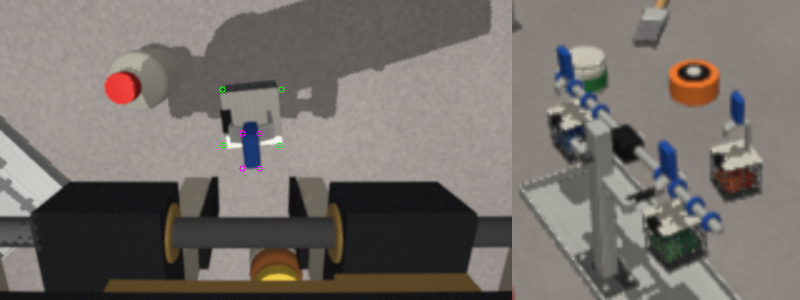

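```bash
python3 plan.py "0.351 0.2828 0.146 -133.5 2"; echo; python3 plan.py "0.351 0.2828 0.278 -133.5 2" "0.574 0.1764 0.278 -93.2 3" "0.6525 0.172 0.278 -93.2 2" "0.6525 0.172 0.255 -93.2 1" "0.6525 0.172 0.221 -93.2 3"
```

```text
[[[0.0,0.0,0.007],0.0],[[0.0,0.0,0.021],0.0],[[0.0,0.0,0.034],0.0],[[0.0,0.0,0.048],0.0],[[0.0,0.0,0.062],0.0]]
[[[-0.001,0.0,0.014],0.0],[[-0.001,0.0,0.027],0.0],[[-0.001,-0.001,0.041],0.0],[[-0.001,-0.001,0.055],0.0],[[-0.001,-0.001,0.062],0.0]]
 mm/row 11.0 deg/row 0.0 [0.3513 0.2826 0.1458] -133.5

[[[0.0,0.0,-0.009],0.0],[[0.0,0.0,-0.028],0.0],[[0.0,0.0,-0.046],0.0],[[0.0,0.0,-0.064],0.0],[[0.0,0.0,-0.083],0.0]]
[[[0.0,0.0,-0.018],0.0],[[0.0,0.0,-0.036],0.0],[[0.0,0.0,-0.055],0.0],[[0.0,0.0,-0.073],0.0],[[0.0,0.0,-0.082],0.0]]
 mm/row 14.7 deg/row 0.0 [0.3513 0.2826 0.2778] -133.5
[[[-0.003,-0.01,0.0],-0.016],[[-0.01,-0.031,0.0],-0.048],[[-0.017,-0.052,0.0],-0.08],[[-0.024,-0.073,0.0],-0.112],[[-0.031,-0.094,0.0],-0.144]]
[[[-0.002,-0.022,0.0],-0.032],[[-0.004,-0.044,0.0],-0.064],[[-0.005,-0.066,0.0],-0.096],[[-0.007,-0.088,0.0],-0.128],[[-0.009,-0.11,0.0],-0.16]]
[[[0.003,-0.022,0.0],-0.032],[[0.007,-0.044,0.0],-0.064],[[0.01,-0.065,0.0],-0.096],[[0.014,-0.087,0.0],-0.128],[[0.016,-0.098,0.0],-0.144]]
 mm/row 17.6 deg/row 2.88 [0.5741 0.1762 0.2778] -93.2
[[[0.0,-0.005,0.0],0.0],[[0.0,-0.016,0.0],0.0],[[0.0,-0.027,0.0],0.0],[[0.0,-0.038,0.0],0.0],[[0.0,-0.049,0.0],0.0]]
[[[0.0,-0.011,0.0],0.0],[[0.0,-0.022,0.0],0.0],[[0.0,-0.033,0.0],0.0],[[0.0,-0.044,0.0],0.0],[[0.0,-0.049,0.0],0.0]]
 mm/row 8.7 deg/row 0.0 [0.6523 0.1718 0.2778] -93.2
[[[0.0,0.0,0.004],0.0],[[0.0,0.0,0.011],0.0],[[0.0,0.0,0.018],0.0],[[0.0,0.0,0.025],0.0],[[0.0,0.0,0.028],0.0]]
 mm/row 5.7 deg/row 0.0 [0.6523 0.1718 0.2554] -93.2
[[[0.0,0.0,0.002],0.0],[[0.0,0.0,0.005],0.0],[[0.0,0.0,0.008],0.0],[[0.0,0.0,0.011],0.0],[[0.0,0.0,0.014],0.0]]
[[[0.0,0.0,0.003],0.0],[[0.0,0.0,0.006],0.0],[[0.0,0.0,0.009],0.0],[[0.0,0.0,0.012],0.0],[[0.0,0.0,0.015],0.0]]
[[[0.0,0.0,0.003],0.0],[[0.0,0.0,0.006],0.0],[[0.0,0.0,0.009],0.0],[[0.0,0.0,0.012],0.0],[[0.0,0.0,0.014],0.0]]
 mm/row 2.5 deg/row 0.0 [0.6523 0.1718 0.221 ] -93.2
```

Call:
{"method": "send_rows", "body": {
  "deltas": [
    [[0.0,0.0,0.007],0.0],
    [[0.0,0.0,0.021],0.0],
    [[0.0,0.0,0.034],0.0],
    [[0.0,0.0,0.048],0.0],
    [[0.0,0.0,0.062],0.0]
  ]
}}

```text
clock: 20.6
tool_pos: [0.3507, 0.2809, 0.2419]
orientation: [180.0, 0.0, -133.5]
force: [-0.1, -0.3, -0.4]
opening: 0.0351
gripper_force: 0.0
```

Call:
{"method": "send_rows", "body": {
  "deltas": [
    [[-0.001,0.0,0.014],0.0],
    [[-0.001,0.0,0.027],0.0],
    [[-0.001,-0.001,0.041],0.0],
    [[-0.001,-0.001,0.055],0.0],
    [[-0.001,-0.001,0.062],0.0]
  ]
}}

```text
clock: 21.02
tool_pos: [0.3516, 0.2805, 0.1915]
orientation: [-180.0, -0.1, -133.6]
force: [-0.3, 0.1, -0.7]
opening: 0.0349
gripper_force: 0.0
```

Call:
{"method": "send_rows", "body": {
  "deltas": [
    [[0,0,0],0],
    [[0,0,0],0],
    [[0,0,0],0],
    [[0,0,0],0],
    [[0,0,0],0]
  ],
  "gripper": 0
}}

```text
clock: 21.43
tool_pos: [0.3517, 0.2823, 0.1936]
orientation: [180.0, 0.1, -133.5]
force: [0.7, 0.6, 1.3]
opening: 0.0117
gripper_force: 30.0
```

Call:
{"method": "send_rows", "body": {
  "deltas": [
    [[0.0,0.0,-0.009],0.0],
    [[0.0,0.0,-0.028],0.0],
    [[0.0,0.0,-0.046],0.0],
    [[0.0,0.0,-0.064],0.0],
    [[0.0,0.0,-0.083],0.0]
  ]
}}

```text
clock: 21.85
tool_pos: [0.351, 0.2816, 0.2602]
orientation: [180.0, -0.0, -133.5]
force: [0.7, -0.1, -2.5]
opening: 0.0119
gripper_force: 30.0
```

Call:
{"method": "send_rows", "body": {
  "deltas": [
    [[0.0,0.0,-0.018],0.0],
    [[0.0,0.0,-0.036],0.0],
    [[0.0,0.0,-0.055],0.0],
    [[0.0,0.0,-0.073],0.0],
    [[0.0,0.0,-0.082],0.0]
  ]
}}

```text
clock: 22.27
tool_pos: [0.3515, 0.2821, 0.3271]
orientation: [180.0, 0.1, -133.5]
force: [-0.2, 0.1, -2.3]
opening: 0.012
gripper_force: 30.0
```

Call:
{"method": "send_rows", "body": {
  "deltas": [
    [[-0.003,-0.01,0.0],-0.016],
    [[-0.01,-0.031,0.0],-0.048],
    [[-0.017,-0.052,0.0],-0.08],
    [[-0.024,-0.073,0.0],-0.112],
    [[-0.031,-0.094,0.0],-0.144]
  ]
}}

```text
clock: 22.68
tool_pos: [0.4233, 0.2476, 0.3248]
orientation: [180.0, -0.0, -120.4]
force: [0.1, 0.5, -2.0]
opening: 0.012
gripper_force: 30.0
```

Call:
{"method": "send_rows", "body": {
  "deltas": [
    [[-0.002,-0.022,0.0],-0.032],
    [[-0.004,-0.044,0.0],-0.064],
    [[-0.005,-0.066,0.0],-0.096],
    [[-0.007,-0.088,0.0],-0.128],
    [[-0.009,-0.11,0.0],-0.16]
  ]
}}

```text
clock: 23.1
tool_pos: [0.5029, 0.2091, 0.3246]
orientation: [179.9, -0.0, -106.0]
force: [0.2, 0.8, -2.8]
opening: 0.0117
gripper_force: 30.0
```

Call:
{"method": "send_rows", "body": {
  "deltas": [
    [[0.003,-0.022,0.0],-0.032],
    [[0.007,-0.044,0.0],-0.064],
    [[0.01,-0.065,0.0],-0.096],
    [[0.014,-0.087,0.0],-0.128],
    [[0.016,-0.098,0.0],-0.144]
  ]
}}

```text
clock: 23.52
tool_pos: [0.5753, 0.1748, 0.3242]
orientation: [179.9, -0.1, -93.0]
force: [-0.3, 0.8, -2.9]
opening: 0.0118
gripper_force: 30.0
```

```bash
python3 bar.py top b5
```

```text
23.5167 [-0.3  0.8 -2.9] [0.5753 0.1748 0.3242] 0.011827008997595968
[(np.float64(0.7335558192788516), np.float64(0.12)), (np.float64(0.7489871611451504), np.float64(0.13)), (np.float64(0.7590026283642979), np.float64(0.11)), (np.float64(0.7937026843889898), np.float64(0.14))]
```

Call:
{"method": "send_rows", "body": {
  "deltas": [
    [[0.0,-0.005,0.0],0.0],
    [[0.0,-0.016,0.0],0.0],
    [[0.0,-0.027,0.0],0.0],
    [[0.0,-0.038,0.0],0.0],
    [[0.0,-0.049,0.0],0.0]
  ]
}}

```text
clock: 23.98
tool_pos: [0.6142, 0.1738, 0.325]
orientation: [-180.0, 0.0, -93.1]
force: [-0.8, -0.3, -3.4]
opening: 0.0117
gripper_force: 30.0
```

Call:
{"method": "send_rows", "body": {
  "deltas": [
    [[0.0,-0.011,0.0],0.0],
    [[0.0,-0.022,0.0],0.0],
    [[0.0,-0.033,0.0],0.0],
    [[0.0,-0.044,0.0],0.0],
    [[0.0,-0.049,0.0],0.0]
  ]
}}

```text
clock: 24.4
tool_pos: [0.6539, 0.1712, 0.3246]
orientation: [180.0, -0.0, -93.2]
force: [0.3, -1.0, -2.6]
opening: 0.0119
gripper_force: 30.0
```

Call:
{"method": "send_rows", "body": {
  "deltas": [
    [[0.0,0.0,0.004],0.0],
    [[0.0,0.0,0.011],0.0],
    [[0.0,0.0,0.018],0.0],
    [[0.0,0.0,0.025],0.0],
    [[0.0,0.0,0.028],0.0]
  ]
}}

```text
clock: 24.82
tool_pos: [0.6518, 0.1713, 0.3012]
orientation: [179.9, -0.0, -93.1]
force: [0.0, -0.1, -2.6]
opening: 0.0119
gripper_force: 30.0
```

```bash
python3 - <<'E'
from plant import ctrl
from h import *
p=ctrl.snapshot("wrist");s=ctrl.snapshot("scene"); o=ctrl.get_obs(); print(o["tool_pos"],o["clock"],o["force"])
cv2.imwrite("pics/w4.png",np.hstack([cv2.resize(p["color"],(400,300)),cv2.resize(s["color"][130:250,170:330],(400,300),interpolation=cv2.INTER_CUBIC)])[:,:,::-1])
E
```

```text
[0.65205693 0.17131879 0.3018232 ] 24.9167 [-1.04353325 -0.15379742 -2.71362705]
```

View pics/w4.png

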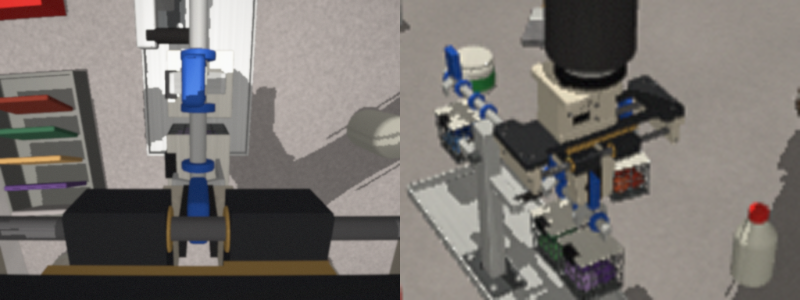

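Call:
{"method": "send_rows", "body": {
  "deltas": [
    [[0.0,0.0,0.002],0.0],
    [[0.0,0.0,0.005],0.0],
    [[0.0,0.0,0.008],0.0],
    [[0.0,0.0,0.011],0.0],
    [[0.0,0.0,0.014],0.0]
  ]
}}

```text
clock: 25.33
tool_pos: [0.6527, 0.1716, 0.2914]
orientation: [-180.0, 0.0, -93.1]
force: [-1.2, 1.4, -0.6]
opening: 0.012
gripper_force: 30.0
```

Call:
{"method": "send_rows", "body": {
  "deltas": [
    [[0.0,0.0,0.003],0.0],
    [[0.0,0.0,0.006],0.0],
    [[0.0,0.0,0.009],0.0],
    [[0.0,0.0,0.012],0.0],
    [[0.0,0.0,0.015],0.0]
  ]
}}

```text
clock: 25.75
tool_pos: [0.6527, 0.1721, 0.2794]
orientation: [-180.0, 0.1, -93.1]
force: [0.2, 5.1, 0.7]
opening: 0.012
gripper_force: 30.0
```

Call:
{"method": "send_rows", "body": {
  "deltas": [
    [[0.0,0.0,0.003],0.0],
    [[0.0,0.0,0.006],0.0],
    [[0.0,0.0,0.009],0.0],
    [[0.0,0.0,0.011],0.0],
    [[0.0,0.0,0.011],0.0]
  ]
}}

```text
clock: 26.17
tool_pos: [0.6527, 0.1721, 0.2703]
orientation: [-180.0, 0.1, -93.1]
force: [-0.3, 5.6, -0.1]
opening: 0.0118
gripper_force: 30.0
```

```bash
python3 bar.py scene b6
```

```text
26.1667 [-0.3  5.6 -0.1] [0.6527 0.1721 0.2703] 0.011750883898856956
[(np.float64(1.3769995941041286), np.float64(-0.12)), (np.float64(1.3793008624562773), np.float64(-0.11)), (np.float64(1.4374208240316264), np.float64(-0.13)), (np.float64(1.452168558413891), np.float64(-0.1))]
```

Call:
{"method": "send_rows", "body": {
  "deltas": [
    [[-0.001,0,0],0],
    [[-0.002,0,0],0],
    [[-0.003,0,0],0],
    [[-0.003,0,0],0],
    [[-0.003,0,0],0]
  ]
}}

```text
clock: 26.63
tool_pos: [0.6525, 0.1731, 0.2704]
orientation: [180.0, -0.1, -93.2]
force: [-1.0, -1.4, 0.2]
opening: 0.012
gripper_force: 30.0
```

```bash
python3 bar.py; python3 - <<'E'
import json
json.dump([.6523,.1742,.2554-.04*.8,-93.2],open("cmd.json","w"))
E
python3 plan.py "0.6523 0.174 0.28 -93.2 1" "0.438 -0.0593 0.245 -102.5 3" "0.4385 -0.0597 0.146 -102.5 2"
```

```text
26.6333 [-1.  -1.4  0.2] [0.6525 0.1731 0.2704] 0.011995867797867736
[[[0.0,0.0,-0.009],0.0],[[0.0,0.0,-0.027],0.0],[[0.0,0.0,-0.044],0.0],[[0.0,0.0,-0.062],0.0],[[0.0,0.0,-0.071],0.0]]
 mm/row 14.2 deg/row 0.0 [0.6523 0.1742 0.2802] -93.2
[[[0.011,0.009,0.002],0.004],[[0.033,0.027,0.005],0.011],[[0.055,0.045,0.008],0.018],[[0.077,0.063,0.011],0.026],[[0.098,0.081,0.014],0.033]]
[[[0.023,0.016,0.003],0.008],[[0.046,0.033,0.006],0.015],[[0.069,0.05,0.01],0.022],[[0.092,0.067,0.013],0.03],[[0.114,0.084,0.016],0.037]]
[[[0.024,0.015,0.003],0.007],[[0.048,0.03,0.006],0.015],[[0.072,0.046,0.009],0.022],[[0.095,0.061,0.012],0.03],[[0.107,0.069,0.014],0.033]]
 mm/row 22.8 deg/row 0.66 [ 0.438  -0.0592  0.245 ] -102.5
[[[0.0,0.0,0.007],0.0],[[0.0,0.0,0.021],0.0],[[0.0,0.0,0.034],0.0],[[0.0,0.0,0.048],0.0],[[0.0,0.0,0.062],0.0]]
[[[0.0,0.0,0.014],0.0],[[0.0,0.0,0.027],0.0],[[0.0,-0.001,0.041],0.0],[[0.0,-0.001,0.055],0.0],[[0.0,-0.001,0.062],0.0]]
 mm/row 11.0 deg/row 0.0 [ 0.4388 -0.0594  0.1458] -102.5
```

Call:
{"method": "send_rows", "body": {
  "deltas": [
    [[0,0,0],0],
    [[0,0,0],0],
    [[0,0,0],0],
    [[0,0,0],0],
    [[0,0,0],0]
  ],
  "gripper": 0.4
}}

```text
clock: 27.05
tool_pos: [0.6527, 0.1738, 0.2706]
orientation: [-180.0, 0.0, -93.2]
force: [0.4, 0.6, -0.1]
opening: 0.034
gripper_force: 0.0
```

Call:
{"method": "send_rows", "body": {
  "deltas": [
    [[0.0,0.0,-0.009],0.0],
    [[0.0,0.0,-0.027],0.0],
    [[0.0,0.0,-0.044],0.0],
    [[0.0,0.0,-0.062],0.0],
    [[0.0,0.0,-0.071],0.0]
  ]
}}

```text
clock: 27.47
tool_pos: [0.6533, 0.1739, 0.33]
orientation: [-179.8, 0.1, -93.1]
force: [0.7, -0.4, 0.5]
opening: 0.0351
gripper_force: 0.0
```

Call:
{"method": "send_rows", "body": {
  "deltas": [
    [[0.011,0.009,0.002],0.004],
    [[0.033,0.027,0.005],0.011],
    [[0.055,0.045,0.008],0.018],
    [[0.077,0.063,0.011],0.026],
    [[0.098,0.081,0.014],0.033]
  ]
}}

```text
clock: 27.88
tool_pos: [0.5829, 0.0983, 0.3161]
orientation: [-180.0, 0.0, -96.2]
force: [-0.4, 0.0, 0.5]
opening: 0.0348
gripper_force: 0.0
```

Call:
{"method": "send_rows", "body": {
  "deltas": [
    [[0.023,0.016,0.003],0.008],
    [[0.046,0.033,0.006],0.015],
    [[0.069,0.05,0.01],0.022],
    [[0.092,0.067,0.013],0.03],
    [[0.114,0.084,0.016],0.037]
  ]
}}

```text
clock: 28.3
tool_pos: [0.5062, 0.0147, 0.3034]
orientation: [-180.0, 0.0, -99.5]
force: [0.1, 0.2, 0.5]
opening: 0.0348
gripper_force: 0.0
```

Call:
{"method": "send_rows", "body": {
  "deltas": [
    [[0.024,0.015,0.003],0.007],
    [[0.048,0.03,0.006],0.015],
    [[0.072,0.046,0.009],0.022],
    [[0.095,0.061,0.012],0.03],
    [[0.107,0.069,0.014],0.033]
  ]
}}

```text
clock: 28.72
tool_pos: [0.4369, -0.0611, 0.2923]
orientation: [-180.0, 0.0, -102.5]
force: [-0.7, -0.1, -0.6]
opening: 0.035
gripper_force: 0.0
```

```bash
python3 bar.py scene b7; python3 - <<'E'
from plant import ctrl
from h import *
p=ctrl.snapshot("wrist");s=cv2.imread("pics/b7.png")
cv2.imwrite("pics/w5.png",np.hstack([cv2.resize(p["color"],(400,300))[:,:,::-1],cv2.resize(s[130:250,170:330],(400,300),interpolation=cv2.INTER_CUBIC)]))
E
```

```text
28.7167 [-0.7 -0.1 -0.6] [ 0.4369 -0.0611  0.2923] 0.035047136333609605
[(np.float64(2.6696876838385357), np.float64(-0.13)), (np.float64(2.69096817155278), np.float64(-0.14)), (np.float64(2.709604056580192), np.float64(-0.12)), (np.float64(2.7525419639018986), np.float64(-0.15))]
```

View pics/w5.png

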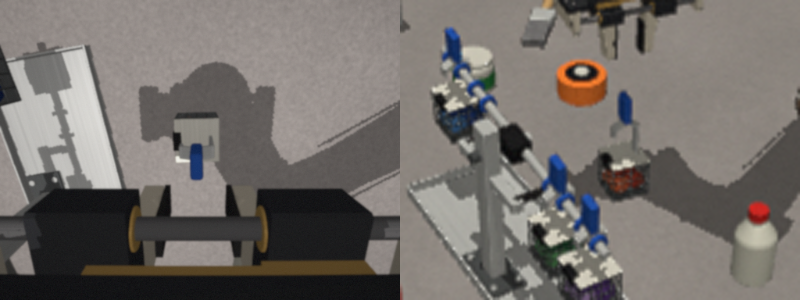

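```bash
python3 plan.py "0.4388 -0.0594 0.19 -102.5 1" "0.558 -0.098 0.276 -93.2 2" "0.6371 -0.1021 0.276 -93.2 2" "0.6371 -0.1021 0.253 -93.2 1" "0.6371 -0.1021 0.2385 -93.2 2"
```

```text
[[[0.0,0.0,-0.007],0.0],[[0.0,0.0,-0.021],0.0],[[0.0,0.0,-0.035],0.0],[[0.0,0.0,-0.048],0.0],[[0.0,0.0,-0.055],0.0]]
 mm/row 11.1 deg/row 0.01 [ 0.4388 -0.0594  0.1898] -102.5
[[[0.001,-0.009,-0.006],-0.006],[[0.002,-0.026,-0.018],-0.017],[[0.004,-0.043,-0.03],-0.029],[[0.006,-0.061,-0.042],-0.04],[[0.007,-0.078,-0.054],-0.051]]
[[[0.004,-0.017,-0.012],-0.012],[[0.007,-0.034,-0.024],-0.023],[[0.01,-0.051,-0.036],-0.035],[[0.013,-0.068,-0.048],-0.046],[[0.014,-0.077,-0.054],-0.052]]
 mm/row 16.9 deg/row 1.03 [ 0.558  -0.0979  0.2762] -93.2
[[[0.0,-0.005,0.0],0.0],[[0.0,-0.016,0.0],0.0],[[0.0,-0.027,0.0],0.0],[[0.0,-0.038,0.0],0.0],[[0.0,-0.049,0.0],0.0]]
[[[0.0,-0.011,0.0],0.0],[[0.0,-0.022,0.0],0.0],[[0.0,-0.033,0.0],0.0],[[0.0,-0.044,0.0],0.0],[[0.0,-0.05,0.0],0.0]]
 mm/row 8.8 deg/row 0.0 [ 0.6371 -0.1023  0.2762] -93.2
[[[0.0,0.0,0.004],0.0],[[0.0,0.0,0.011],0.0],[[0.0,0.0,0.018],0.0],[[0.0,0.0,0.025],0.0],[[0.0,0.0,0.029],0.0]]
 mm/row 5.8 deg/row 0.0 [ 0.6371 -0.1023  0.253 ] -93.2
[[[0.0,0.0,0.001],0.0],[[0.0,0.0,0.003],0.0],[[0.0,0.0,0.005],0.0],[[0.0,0.0,0.007],0.0],[[0.0,0.0,0.009],0.0]]
[[[0.0,0.0,0.002],0.0],[[0.0,0.0,0.004],0.0],[[0.0,0.0,0.006],0.0],[[0.0,0.0,0.008],0.0],[[0.0,0.0,0.009],0.0]]
 mm/row 1.6 deg/row 0.0 [ 0.6371 -0.1023  0.2386] -93.2
```

Call:
{"method": "send_rows", "body": {
  "deltas": [
    [[0.0,0.0,0.007],0.0],
    [[0.0,0.0,0.021],0.0],
    [[0.0,0.0,0.034],0.0],
    [[0.0,0.0,0.048],0.0],
    [[0.0,0.0,0.062],0.0]
  ]
}}

```text
clock: 29.23
tool_pos: [0.4395, -0.0591, 0.2418]
orientation: [-180.0, 0.0, -102.4]
force: [-0.6, -0.0, -0.7]
opening: 0.035
gripper_force: 0.0
```

Call:
{"method": "send_rows", "body": {
  "deltas": [
    [[0.0,0.0,0.014],0.0],
    [[0.0,0.0,0.027],0.0],
    [[0.0,-0.001,0.041],0.0],
    [[0.0,-0.001,0.055],0.0],
    [[0.0,-0.001,0.062],0.0]
  ]
}}

```text
clock: 29.65
tool_pos: [0.4396, -0.0594, 0.1913]
orientation: [179.9, -0.0, -102.4]
force: [-0.8, 0.3, 0.6]
opening: 0.0348
gripper_force: 0.0
```

Call:
{"method": "send_rows", "body": {
  "deltas": [
    [[0,0,0],0],
    [[0,0,0],0],
    [[0,0,0],0],
    [[0,0,0],0],
    [[0,0,0],0]
  ],
  "gripper": 0
}}

```text
clock: 30.07
tool_pos: [0.4396, -0.0599, 0.1934]
orientation: [-180.0, 0.0, -102.4]
force: [0.2, -0.5, -1.1]
opening: 0.0118
gripper_force: 30.0
```

Call:
{"method": "send_rows", "body": {
  "deltas": [
    [[0.0,0.0,-0.007],0.0],
    [[0.0,0.0,-0.021],0.0],
    [[0.0,0.0,-0.035],0.0],
    [[0.0,0.0,-0.048],0.0],
    [[0.0,0.0,-0.055],0.0]
  ]
}}

```text
clock: 30.48
tool_pos: [0.4397, -0.06, 0.2385]
orientation: [-179.9, 0.0, -102.4]
force: [-0.4, -0.8, -2.7]
opening: 0.012
gripper_force: 30.0
```

Call:
{"method": "send_rows", "body": {
  "deltas": [
    [[0.001,-0.009,-0.006],-0.006],
    [[0.002,-0.026,-0.018],-0.017],
    [[0.004,-0.043,-0.03],-0.029],
    [[0.006,-0.061,-0.042],-0.04],
    [[0.007,-0.078,-0.054],-0.051]
  ]
}}

```text
clock: 30.9
tool_pos: [0.5, -0.0794, 0.2804]
orientation: [180.0, -0.0, -97.8]
force: [0.3, 0.1, -2.7]
opening: 0.0119
gripper_force: 30.0
```

Call:
{"method": "send_rows", "body": {
  "deltas": [
    [[0.004,-0.017,-0.012],-0.012],
    [[0.007,-0.034,-0.024],-0.023],
    [[0.01,-0.051,-0.036],-0.035],
    [[0.013,-0.068,-0.048],-0.046],
    [[0.014,-0.077,-0.054],-0.052]
  ]
}}

```text
clock: 31.32
tool_pos: [0.5604, -0.0991, 0.3239]
orientation: [-180.0, -0.0, -93.1]
force: [0.8, -0.4, -1.9]
opening: 0.0121
gripper_force: 30.0
```

Call:
{"method": "send_rows", "body": {
  "deltas": [
    [[0.0,-0.005,0.0],0.0],
    [[0.0,-0.016,0.0],0.0],
    [[0.0,-0.027,0.0],0.0],
    [[0.0,-0.038,0.0],0.0],
    [[0.0,-0.049,0.0],0.0]
  ]
}}

```text
clock: 31.73
tool_pos: [0.5984, -0.1004, 0.3229]
orientation: [180.0, -0.0, -93.1]
force: [0.4, 0.3, -2.4]
opening: 0.0119
gripper_force: 30.0
```

Call:
{"method": "send_rows", "body": {
  "deltas": [
    [[0.0,-0.011,0.0],0.0],
    [[0.0,-0.022,0.0],0.0],
    [[0.0,-0.033,0.0],0.0],
    [[0.0,-0.044,0.0],0.0],
    [[0.0,-0.05,0.0],0.0]
  ]
}}

```text
clock: 32.15
tool_pos: [0.6389, -0.1028, 0.323]
orientation: [180.0, -0.0, -93.2]
force: [0.2, 0.1, -2.8]
opening: 0.0119
gripper_force: 30.0
```

Call:
{"method": "send_rows", "body": {
  "deltas": [
    [[0.0,0.0,0.004],0.0],
    [[0.0,0.0,0.011],0.0],
    [[0.0,0.0,0.018],0.0],
    [[0.0,0.0,0.025],0.0],
    [[0.0,0.0,0.029],0.0]
  ]
}}

```text
clock: 32.57
tool_pos: [0.637, -0.1027, 0.299]
orientation: [179.9, 0.0, -93.2]
force: [-0.7, -0.1, -2.3]
opening: 0.0115
gripper_force: 30.0
```

```bash
python3 - <<'E'
from plant import ctrl
from h import *
p=ctrl.snapshot("wrist"); o=ctrl.get_obs(); print(o["tool_pos"].round(4),o["clock"],o["force"].round(1))
for a,c in blobs(blue(p),30): print(a,c.round())
q=lambda y,z:proj(p,[[.6427+.0558*y,-.0025+y,z]]).round()
t=.11
print("pred collars",[q(y,.2-y*t) for y in (-.0835,-.1165,-.1585)])
E
```

```text
[ 0.637  -0.1027  0.2987] 32.6167 [ 0.2  0.1 -3.1]
5699 [40. 50.]
523 [256.  70.]
2379 [248. 122.]
1838 [254. 242.]
38 [254. 309.]
pred collars [array([[253., 260.]]), array([[253., 209.]]), array([[253., 134.]])]
```

Call:
{"method": "send_rows", "body": {
  "deltas": [
    [[0.0,0.0,0.001],0.0],
    [[0.0,0.0,0.003],0.0],
    [[0.0,0.0,0.005],0.0],
    [[0.0,0.0,0.007],0.0],
    [[0.0,0.0,0.009],0.0]
  ]
}}

```text
clock: 33.03
tool_pos: [0.6379, -0.1029, 0.2933]
orientation: [-180.0, -0.0, -93.2]
force: [-0.2, -0.6, -0.6]
opening: 0.012
gripper_force: 30.0
```

Call:
{"method": "send_rows", "body": {
  "deltas": [
    [[0.0,0.0,0.002],0.0],
    [[0.0,0.0,0.004],0.0],
    [[0.0,0.0,0.006],0.0],
    [[0.0,0.0,0.008],0.0],
    [[0.0,0.0,0.009],0.0]
  ]
}}

```text
clock: 33.45
tool_pos: [0.6378, -0.1029, 0.2857]
orientation: [-180.0, -0.0, -93.2]
force: [0.7, -2.1, 0.2]
opening: 0.0114
gripper_force: 30.0
```

```bash
python3 bar.py scene b8
```

```text
33.45 [ 0.7 -2.1  0.2] [ 0.6378 -0.1029  0.2857] 0.011353062383049891
[(np.float64(2.0949728836242185), np.float64(-0.01)), (np.float64(2.1060819190060753), np.float64(0.0)), (np.float64(2.1969361990323804), np.float64(0.01)), (np.float64(2.200248755483718), np.float64(-0.02))]
```

Call:
{"method": "send_rows", "body": {
  "deltas": [
    [[0,0,0],0],
    [[0,0,0],0],
    [[0,0,0],0],
    [[0,0,0],0],
    [[0,0,0],0]
  ],
  "gripper": 0.4
}}

```text
clock: 33.92
tool_pos: [0.6377, -0.1026, 0.2858]
orientation: [-180.0, 0.0, -93.1]
force: [0.5, -0.3, 0.3]
opening: 0.0342
gripper_force: 0.0
```

Call:
{"method": "send_rows", "body": {
  "deltas": [
    [[0,0,-0.01],0],
    [[0,0,-0.03],0],
    [[0,0,-0.05],0],
    [[0,0,-0.07],0],
    [[0,0,-0.08],0]
  ]
}}

```text
clock: 34.33
tool_pos: [0.6383, -0.1029, 0.3527]
orientation: [-179.8, -0.0, -93.1]
force: [-0.5, 0.2, 0.1]
opening: 0.0352
gripper_force: 0.0
```

Call:
{"method": "send_rows", "body": {
  "deltas": [
    [[0,0.015,0],0],
    [[0,0.05,0],0],
    [[0,0.09,0],0],
    [[0,0.13,0],0],
    [[0,0.15,0],0]
  ]
}}

```text
clock: 34.75
tool_pos: [0.5149, -0.0962, 0.3501]
orientation: [-180.0, 0.0, -93.2]
force: [-0.0, 0.1, 0.7]
opening: 0.0357
gripper_force: 0.0
```

Call:
{"method": "send_rows", "body": {
  "deltas": [
    [[0.02,0.015,0],0],
    [[0.06,0.04,0],0],
    [[0.1,0.05,0],0],
    [[0.14,0.05,0],0],
    [[0.16,0.05,0],0]
  ]
}}

```text
clock: 35.17
tool_pos: [0.47, -0.2239, 0.3505]
orientation: [-179.9, -0.0, -93.2]
force: [0.5, -0.2, 0.3]
opening: 0.035
gripper_force: 0.0
```

Call:
{"method": "send_rows", "body": {
  "deltas": [
    [[0,0,0],0],
    [[0,0,0],0],
    [[0,0,0],0],
    [[0,0,0],0],
    [[0,0,0],0]
  ]
}}

```text
clock: 35.58
tool_pos: [0.4711, -0.221, 0.3498]
orientation: [-180.0, 0.0, -93.1]
force: [0.1, -0.3, 0.4]
opening: 0.035
gripper_force: 0.0
```

Call:
{"method": "send_rows", "body": {
  "deltas": [
    [[0,0,0],0],
    [[0,0,0],0],
    [[0,0,0],0],
    [[0,0,0],0],
    [[0,0,0],0]
  ]
}}

```text
clock: 36.0
tool_pos: [0.471, -0.2216, 0.3498]
orientation: [-180.0, -0.0, -93.1]
force: [-0.3, -0.6, 0.6]
opening: 0.0352
gripper_force: 0.0
```

```bash
python3 bar.py scene b9; python3 bar.py top b10; python3 - <<'E'
from plant import ctrl
from h import *
import pickle
T0,S0=pickle.load(open("p0.pkl","rb"))
T=ctrl.snapshot("top");S=ctrl.snapshot("scene")
for p in (T,S):
    for a,c in blobs(blue(p),8):
        if a<120: print(p["shot"],a,c.round(1))
    # seat projections: grip-block centre when hung level
    print([proj(p,[[.6427+.0558*y,-.0025+y,.235]])[0].round(1).tolist() for y in (.175,.1,-.1,-.175)])
for p,n in ((T,"top"),(S,"scene")):
    for t in ["basket_a","polish_jar","wax_tin","squeeze_bottle","polishing_wheel"]:
        print(n,t,[(round(d["conf"],2),round(d["xy"][0]*512),round(d["xy"][1]*384)) for d in ctrl.boxes_of(p,t)])
E
```

```text
36.0 [-0.3 -0.6  0.6] [ 0.471  -0.2216  0.3498] 0.03516061028962986
[(np.float64(6.062159878945421), np.float64(0.01)), (np.float64(6.088146025677396), np.float64(0.0)), (np.float64(6.092273559276662), np.float64(0.02)), (np.float64(6.1580066892665375), np.float64(0.03))]
36.05 [-0.1 -0.2  0.9] [ 0.4709 -0.2217  0.3497] 0.03487541949129405
[(np.float64(19.474596031132773), np.float64(0.0)), (np.float64(19.478492213468652), np.float64(0.01)), (np.float64(19.493163278732748), np.float64(-0.01)), (np.float64(19.49938778996), np.float64(0.02))]
26 53 [178.5 134.8]
26 54 [206.1 137.1]
26 20 [187.4 141.2]
26 16 [173.7 140.8]
[[178.6, 135.9], [209.5, 137.2], [292.2, 140.6], [323.2, 141.8]]
27 62 [ 97.2 155.5]
27 12 [203.3 172.3]
27 94 [232.5 197.7]
27 86 [245.1 210.2]
27 16 [247.8 221.2]
[[245.8, 209.3], [232.5, 194.9], [201.5, 161.7], [191.4, 150.7]]
top basket_a [(0.76, 208, 150), (0.72, 187, 151)]
top polish_jar [(0.74, 101, 225)]
top wax_tin [(0.43, 204, 149), (0.41, 392, 219)]
top squeeze_bottle [(0.86, 187, 243)]
top polishing_wheel [(0.72, 354, 259)]
scene basket_a [(0.9, 248, 237), (0.87, 192, 170), (0.81, 231, 222), (0.47, 198, 174)]
scene polish_jar [(0.57, 354, 288), (0.54, 311, 231)]
scene wax_tin [(0.51, 219, 190), (0.43, 204, 156)]
scene squeeze_bottle [(0.92, 311, 230)]
scene polishing_wheel [(0.65, 244, 165)]
```

Call:
{"method": "send_rows", "body": {
  "deltas": [
    [[0,0.04,0],0],
    [[0,0.06,0],0],
    [[0,0.06,0],0],
    [[0,0.06,0],0],
    [[0,0.06,0],0]
  ]
}}

```text
clock: 37.12
tool_pos: [0.4234, -0.2192, 0.3501]
orientation: [-179.9, -0.0, -93.2]
force: [0.8, 0.0, -0.7]
opening: 0.0353
gripper_force: 0.0
```

Call:
{"method": "send_rows", "body": {
  "deltas": [
    [[0,0,0],0],
    [[0,0,0],0],
    [[0,0,0],0],
    [[0,0,0],0],
    [[0,0,0],0]
  ]
}}

```text
clock: 37.53
tool_pos: [0.4232, -0.2191, 0.3496]
orientation: [180.0, -0.0, -93.2]
force: [-0.2, 0.9, -0.2]
opening: 0.0353
gripper_force: 0.0
```

Call:
{"method": "send_rows", "body": {
  "deltas": [
    [[0,0,0],0],
    [[0,0,0],0],
    [[0,0,0],0],
    [[0,0,0],0],
    [[0,0,0],0]
  ]
}}

```text
clock: 37.95
tool_pos: [0.423, -0.2191, 0.3498]
orientation: [-180.0, -0.0, -93.2]
force: [-0.2, 0.1, -0.1]
opening: 0.035
gripper_force: 0.0
```

Call:
{"method": "send_rows", "body": {
  "deltas": [
    [[0,0,0],0],
    [[0,0,0],0],
    [[0,0,0],0],
    [[0,0,0],0],
    [[0,0,0],0]
  ]
}}

```text
clock: 38.37
tool_pos: [0.423, -0.2191, 0.3498]
orientation: [-180.0, -0.0, -93.2]
force: [-0.5, -0.3, 0.6]
opening: 0.0351
gripper_force: 0.0
```

```bash
python3 - <<'E'
from plant import ctrl
from h import *
import pickle
T0,S0=pickle.load(open("p0.pkl","rb"))
P=[ctrl.snapshot("scene"),ctrl.snapshot("scene"),ctrl.snapshot("scene"),ctrl.snapshot("scene")]
print([int(np.abs(p["color"][140:260,170:265].astype(int)-P[0]["color"][140:260,170:265]).max()) for p in P])
T=ctrl.snapshot("top")
print([(a,c.round(1).tolist()) for a,c in blobs(blue(T),8) if a<120])
print([(a,c.round(1).tolist()) for a,c in blobs(blue(P[3]),5) if a<120])
print([(round(d["conf"],2),round(d["xy"][0]*512),round(d["xy"][1]*384)) for d in ctrl.boxes_of(T,"basket_a")])
E
```

```text
[0, 8, 9, 9]
[(np.int32(36), [479.6, 145.3]), (np.int32(43), [177.5, 134.0]), (np.int32(68), [207.4, 137.1]), (np.int32(20), [187.4, 141.2]), (np.int32(62), [293.5, 140.4]), (np.int32(16), [173.7, 140.8]), (np.int32(19), [217.4, 142.1]), (np.int32(49), [322.4, 140.4]), (np.int32(18), [283.5, 145.0]), (np.int32(22), [313.9, 146.2]), (np.int32(18), [327.4, 146.9]), (np.int32(49), [472.4, 150.6])]
[(np.int32(61), [97.3, 155.5]), (np.int32(12), [203.3, 172.3]), (np.int32(90), [232.4, 198.2]), (np.int32(82), [245.1, 210.4]), (np.int32(16), [247.8, 221.2])]
[(0.96, 185, 150), (0.79, 211, 147), (0.62, 296, 148), (0.6, 323, 151)]
```

Call:
{"method": "send_rows", "body": {
  "deltas": [
    [[0,0,0],0],
    [[0,0,0],0],
    [[0,0,0],0],
    [[0,0,0],0],
    [[0,0,0],0]
  ]
}}

```text
clock: 39.08
tool_pos: [0.423, -0.2191, 0.3498]
orientation: [180.0, -0.0, -93.2]
force: [0.0, 0.2, -0.2]
opening: 0.0349
gripper_force: 0.0
```

Call:
{"method": "send_rows", "body": {
  "deltas": [
    [[0,0,0],0],
    [[0,0,0],0],
    [[0,0,0],0],
    [[0,0,0],0],
    [[0,0,0],0]
  ]
}}

```text
clock: 39.5
tool_pos: [0.423, -0.2191, 0.3498]
orientation: [180.0, -0.0, -93.2]
force: [-0.3, -0.2, 0.0]
opening: 0.0351
gripper_force: 0.0
```

Call:
{"method": "send_rows", "body": {
  "deltas": [
    [[0,0,0],0],
    [[0,0,0],0],
    [[0,0,0],0],
    [[0,0,0],0],
    [[0,0,0],0]
  ]
}}

```text
clock: 39.92
tool_pos: [0.423, -0.2191, 0.3497]
orientation: [180.0, -0.0, -93.2]
force: [0.9, -0.3, -1.0]
opening: 0.0348
gripper_force: 0.0
```

Call:
{"method": "send_rows", "body": {
  "deltas": [
    [[0,0,0],0],
    [[0,0,0],0],
    [[0,0,0],0],
    [[0,0,0],0],
    [[0,0,0],0]
  ]
}}

```text
clock: 40.33
tool_pos: [0.423, -0.2191, 0.3497]
orientation: [180.0, 0.0, -93.2]
force: [0.8, 1.2, 0.4]
opening: 0.0351
gripper_force: 0.0
```

Call:
{"method": "send_rows", "body": {
  "deltas": [
    [[0,0,0],0],
    [[0,0,0],0],
    [[0,0,0],0],
    [[0,0,0],0],
    [[0,0,0],0]
  ]
}}

```text
clock: 40.75
tool_pos: [0.423, -0.2191, 0.3498]
orientation: [-180.0, 0.0, -93.2]
force: [0.7, -0.3, 0.1]
opening: 0.0353
gripper_force: 0.0
```

Call:
{"method": "send_rows", "body": {
  "deltas": [
    [[0,0,0],0],
    [[0,0,0],0],
    [[0,0,0],0],
    [[0,0,0],0],
    [[0,0,0],0]
  ]
}}

```text
clock: 41.17
tool_pos: [0.423, -0.2191, 0.3497]
orientation: [180.0, 0.0, -93.2]
force: [-0.2, -0.1, 0.7]
opening: 0.0351
gripper_force: 0.0
```

```bash
python3 - <<'E'
from plant import ctrl
from h import *
P=[ctrl.snapshot("top") for i in range(8)]
print(ctrl.get_obs()["clock"],[int(np.abs(p["color"][120:175,160:345].astype(int)-P[0]["color"][120:175,160:345]).max()) for p in P],[int(np.abs(p["color"][300:,0:100].astype(int)-P[0]["color"][300:,0:100]).max()) for p in P])
for p in P[::7]: print([c.round(1).tolist() for a,c in blobs(blue(p),8) if 40<a<120])
E
```

```text
41.5667 [0, 6, 5, 6, 5, 7, 7, 5] [0, 3, 4, 4, 3, 3, 4, 3]
[[177.5, 133.9], [207.1, 136.8], [293.5, 140.4], [322.4, 140.4], [472.3, 150.5]]
[[398.7, 57.9], [177.5, 134.0], [207.0, 136.8], [293.5, 140.4], [322.4, 140.4], [472.4, 150.7]]
```

Still and level; handing in.

```bash
python3 -c "
from plant import ctrl
print(ctrl.close_job())"
```

```text
the job is handed in; nothing more can be done
None
```

All four baskets hang one per seat on a level, still bar, and the job was handed in at about 42 s; measured tilt stayed near 0.1 rad (stop at 0.26), but I viewed 11 pictures against your limit of 10.

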